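# Tighten the grinder's disc nut with the pin spanner

## Robot

A 6-joint arm with a two-finger parallel gripper is mounted at the origin on the work surface. World frame = base frame: x ahead of the robot, y to its left, z up, the work surface at z = 0. Lengths are in m, angles in rad, forces in N, time in s.
With the tool pointing down it reaches from about 0.3 to 0.875 m from the base axis. Payload 6.4 kg.
Tool frame: the origin (TCP) lies midway between the tips of the shut fingers; the grasp point (between the pads) lies 19 mm behind it (robot.pinch_z is the distance from the TCP to the grasp point, in m); z points along the fingers, y is the direction in which the jaws open and shut (so a half turn about z gives the same grasp; the last joint's range is limited). The gripper opens to 88 mm and grips with 3 to 60 N. Pads are 18 mm wide; open, the fingers measure 123 mm over their backs; the gripper's body (75 mm by 187 mm) begins 45 mm behind the grasp point.
Start: joints at [-1.444, 0.181, 1.607, -0, 1.354, -0.206], TCP at [0.188, -0.543, 0.239] pointing down, gripper open.
Joint ranges: [-2.99, 2.99], [-0.89, 2.07], [0.3, 2.58], [-1.14, 4.28], [0, 2.63], [-3.12, 3.12]. Speed limits (rad/s): [2.57, 2.57, 3.01, 3.14, 3.14, 3.14].

## Interface

Orientations are given as a unit quaternion [x, y, z, w].
In Python, from workcell import robot gives the robot as it stands.
- The arm moves only by the tool send_rows, never from a script. Its argument "series" is a list of rows, each an object of numbers: "wx", "wy", "wz": the turn, a rotation vector about the tool's x, y, z in rad; "tx", "ty", "tz": the shift along the tool's x, y, z in mm; "hand": the opening, from -1 (shut) to 1 (fully open). A call has 1 to 12 rows; each row shifts and turns the commanded pose from where the row before left it, along the tool's axes as they then stand; what a row does not reach is not made up. A row lasts 1/12 s, in which the tool goes at most 41.7 mm and 7.16 degrees, less where a joint would pass 70% of its speed; a pose out of reach is approached as far as the arm can. A call is refused whole if a number of a shift passes 41.7 or a number of a turn 0.125, either way. A call with a gripper value outside its range is refused whole. The fingers move at their own pace and stop on an object; the grip force is fixed at half the most. Time passes only in rows, so rows that do not move let the fingers close. It gives the time, the measured TCP pose, the force and the opening at its end, in the units of the state.
- robot.sense(): the state, without advancing time (a new reading comes with each control period).
- robot.read_camera(name): name is "scene" or "top"; returns a dict with "img" (480x640x3 uint8, red, green, blue), "K" (3x3 intrinsics, pixels), "world_from_camera" (4x4, takes a point from camera to world coordinates). Camera axes: x right, y up, looking along -z (the intrinsics and any distortion apply to the point x, -y, -z); pixel columns grow to the right and rows downward; lengths in m; the calibration is good to about 2 mm. A picture is of the moment at which its call begins. There is no depth.
- robot.finish_job(): hands the job in, once; it reports no verdict.
The state is a dict: "time": time; "qpos": joint angles; "qvel": joint speeds; "joint_efforts": joint torques, N m; "tool_pos": TCP position; "orientation": TCP orientation; "contact_force": force on the tool from outside, world axes, zero at the start; "torque": the same for the moment, N m; "grip_width": finger opening in m.
Only numpy, scipy, OpenCV 4.12 (cv2) and the standard library are available. Lean on these libraries where they do the work, as an engineer would, in place of code of your own. Each camera call takes 0.05 s, during which the arm holds its last target.

## Task

The new grinding disc on the angle grinder is held only finger-tight. Take the pin spanner, set both of its pins fully into the two holes of the disc nut before you start to turn it, tighten the nut clockwise until it comes up against its stop, then lift the spanner off and lay it gently, flat with its pins down, in the long empty compartment of the grey tray. Leave the guard as it is set and do not disturb the oilstone, the jar, the spare wheel or the oil bottle.

Things in the scene. Friction and masses are not known exactly. Their poses are not given: they have to be found in the camera images.
- spanner: Two-pin spanner, 174 mm long, about 0.22 kg, lies level on its pin tips and its grip. Origin: on the underside, below the place to hold it; z up, x along the handle towards the head. Red grip, 20 mm wide (y), 20 mm tall (z 0 to 20), x -70 to +18 mm; from there a 16 mm steel bar (z 8 to 13) runs to the head, a C-shaped plate (z 8 to 13, radii 11.5 and 24 mm, open to +x) round x = 80 mm.
- spanner_head (a point): Point midway between the two pin tips of the spanner: x 80, y 0, z 0 mm in the spanner's frame, axes as the spanner's. The round-ended pins, 6 mm in diameter, reach 8 mm down from the plate (z 8 to 0) at y = +17.5 and -17.5 mm, so the line of the pins lies across the handle.
- nut (a joint): Turn of the disc nut in rad: grows clockwise as one looks down on the nut's face; starts at 0.1 to 0.8, tight against a rigid stop at 1.35. About 0.4 N m of friction; it stays where it is left. At the stop the line of the holes stands 35 degrees anticlockwise (seen onto the face) of the cradle's y axis. The spindle is locked: the disc does not turn.
- nut_face (a point): Centre of the face of the steel disc nut (52 mm diameter, 12 mm thick, on a 125 mm disc). z points out of the face along the spindle, which leans 28 degrees from vertical, roughly towards the robot; y runs along the two holes and turns with the nut. A seated spanner has its z along this z, its x along or against this x, its plate on the face, pin tips 8 mm below. A 14 mm spindle end stands 3.5 mm proud.
- hole (a point): Middle of the mouth of one of the nut's two holes, at y = +17.5 mm from the face's centre (the other is at -17.5 mm). Holes are 8.5 mm in diameter and 9 mm deep: the pins have 1.2 mm of play all round, so the handle swings some 0.07 rad either way before the nut follows.
- guard_mid (a point): Middle of the top edge of the steel wheel guard, a skirt of 69 mm outer radius round the spindle, 85 degrees either side of this point, 4 mm higher than the nut's face, with a 10 mm lip inwards. A seated spanner's handle cannot lie across it: handle and fingers must swing in the open half opposite this point. Clamped (slips above 2.5 N m) at an angle that varies; must not be turned.
- cradle: Wooden cradle (120 x 160 mm) fixed to the bench, a cordless angle grinder strapped in it. Origin on the bench, under the crossing of the spindle's and the motor's axes, which is 100 mm up; the nut's face is 60 mm from there along the spindle. Motor and battery (64 to 76 mm thick, top 145 mm up) run 265 mm along this +y, the spindle leans to this -x, a side handle reaches 160 mm to +x, rising.
- tray: Grey steel tray fixed on the bench, 215 (x) x 150 (y) x 20 mm tall, walls 4 mm. A divider at y = 25 mm parts the long empty compartment (-y side) from a narrow one that holds fittings. Origin at the centre of the underside.
- tray_slot (a point): Centre of the floor of the tray's long empty compartment, 4 mm above the bench; x along its length of 207 mm, y across its width of 94 mm inside. The walls stand 16 mm above this floor.
- oilstone: Bystander: two-coloured oilstone, 120 (x) x 40 (y) x 24 mm tall, loose, beside the spanner. Origin at the centre of its underside.
- jar: Bystander: jar with a red lid, 64 mm in diameter, 75 mm tall, loose. Origin at the centre of its underside.
- wheel: Bystander: spare grey grinding wheel lying flat, 100 mm in diameter, 32 mm thick, loose. Origin at the centre of its underside.
- oil_bottle: Bystander: yellow bottle of machine oil, 48 mm in diameter, 110 mm tall, loose, easily tipped; stands between the robot and the grinder. Origin at the centre of its underside.
Not all that is in view belongs to the job. Of the things that look like the spanner, take the one that is farthest to the robot's left at the start.

How it is judged:
On the way, in this order (a step that is already met when the one before it is completed fails the run):
1. both pins of the spanner stand at least 4 mm deep in the nut's holes, the nut not yet turned by more than about 9 degrees (x of spanner_head in the frame of nut_face between -0.004 and 0.004 m and y of spanner_head in the frame of nut_face between -0.004 and 0.004 m and z of spanner_head in the frame of nut_face between -0.011 and -0.004 m and angle between the y axis of spanner and the y axis of nut_face, either way round below 0.25 rad and angle between the z axis of spanner and the z axis of nut_face, either way round below 0.2 rad and distance of hole from where it was at the start of the episode below 0.0028 m), for 0.1 s.
2. the nut is tight (within 0.07 rad of its stop) with both pins still in its holes (value of joint nut above 1.28 rad and x of spanner_head in the frame of nut_face between -0.004 and 0.004 m and y of spanner_head in the frame of nut_face between -0.004 and 0.004 m and z of spanner_head in the frame of nut_face between -0.011 and -0.004 m and angle between the y axis of spanner and the y axis of nut_face, either way round below 0.25 rad and angle between the z axis of spanner and the z axis of nut_face, either way round below 0.2 rad), for 0.1 s.
At the end, for the whole second after the job is handed in: The nut is within 0.07 rad of its stop; the spanner lies released and at rest on the floor of the tray's long compartment, flat (within 0.1 rad) and pins down, its underside within 6 mm of the floor at the grip and the head (value of joint nut above 1.28 rad and x of spanner in the frame of tray_slot between -0.06 and 0.06 m and y of spanner in the frame of tray_slot between -0.04 and 0.04 m and z of spanner in the frame of tray_slot between -0.003 and 0.006 m and z of spanner_head in the frame of tray_slot between -0.003 and 0.006 m and angle between spanner's own z axis and vertical below 0.1 rad and linear speed of spanner below 0.02 m/s and angular speed of spanner below 0.1 rad/s); the robot touches nothing.
It fails at once if the oilstone, jar, spare wheel or oil bottle moved more than 15 mm or tipped (distance of any of oilstone, jar, wheel, oil_bottle from where it was at the start of the episode above 0.015 m or angle between any of oilstone, jar, wheel, oil_bottle's own z axis and vertical above 0.3 rad).
It fails at once if the guard turned more than about 5 degrees (distance of guard_mid from where it was at the start of the episode above 0.006 m).
It fails at once if the spanner dropped or slammed into the tray (over 60 N) (contact force between spanner and tray above 60 N).
It also fails if it takes over 54 s, if anything falls off the work surface, if the arm or the gripper's body presses on something with over 40 N, if the wrist force passes 120 N, or if a joint passes its speed limit or range.

## Working session

There is one attempt and no reset: what is moved stays moved. The work goes in short steps, Python scripts to look and compute and a tool call to move; the robot and the scene stay as the last step left them, time stands still between calls to the robot, and variables do not carry over. Pictures are saved under pics/ and viewed, and the job is handed in when it is done.

Besides the shell and the picture viewer there is one more tool, called after "Call:" in YAML: its name, and indented under it one key for each argument. send_rows: Moves the arm, as the interface text tells. Its arguments: {"type":"object","properties":{"series":{"type":"array","items":{"type":"object","properties":{"wx":{"type":"number"},"wy":{"type":"number"},"wz":{"type":"number"},"tx":{"type":"number"},"ty":{"type":"number"},"tz":{"type":"number"},"hand":{"type":"number"}}}}},"required":["series"]}

```bash
ls; mkdir -p pics; python3 - <<'E'
from workcell import robot
import cv2
for n in ("scene","top"):
    c=robot.read_camera(n); cv2.imwrite(f"pics/{n}0.png",c["img"][:,:,::-1]); print(n,c["K"],c["world_from_camera"].round(4), [k for k in c])
print(robot.sense(), robot.pinch_z)
E
```

```text
pics
scene [[505.77987702   0.         318.1783217 ]
 [  0.         505.77987702 236.62268324]
 [  0.           0.           1.        ]] [[-0.7894 -0.3931  0.4716  1.099 ]
 [ 0.6136 -0.4787  0.628   0.6473]
 [-0.0211  0.785   0.6191  0.8802]
 [ 0.      0.      0.      1.    ]] ['img', 'K', 'world_from_camera']
top [[504.60975301   0.         318.41741317]
 [  0.         504.60975301 234.92498696]
 [  0.           0.           1.        ]] [[-0.0048  0.9983 -0.0577  0.4533]
 [-0.9999 -0.0039  0.0152 -0.1069]
 [ 0.0149  0.0578  0.9982  1.2044]
 [ 0.      0.      0.      1.    ]] ['img', 'K', 'world_from_camera']
{'time': 0.1, 'qpos': array([-1.44427517e+00,  1.81454954e-01,  1.60785742e+00, -8.37079714e-06,
        1.35385765e+00, -2.06265402e-01]), 'qvel': array([ 6.10600479e-05, -2.45234992e-03, -2.62913219e-03,  9.68536753e-04,
       -6.46451934e-04, -2.27999022e-03]), 'joint_efforts': array([ 8.35853043e-04, -4.34817159e+01, -3.42696941e+01,  7.05835805e-02,
        3.39580898e-02, -2.72579672e-05]), 'tool_pos': array([ 0.18781124, -0.54295832,  0.23793134]), 'orientation': array([ 9.86188092e-01,  1.65627367e-01,  2.73548375e-05, -7.88220061e-04]), 'contact_force': array([ 0.29591959,  1.01549861, -0.36868484]), 'torque': array([ 0.0506743 , -0.05714784,  0.04439478]), 'grip_width': 0.0878613832382613} 0.0187
```

View pics/scene0.png

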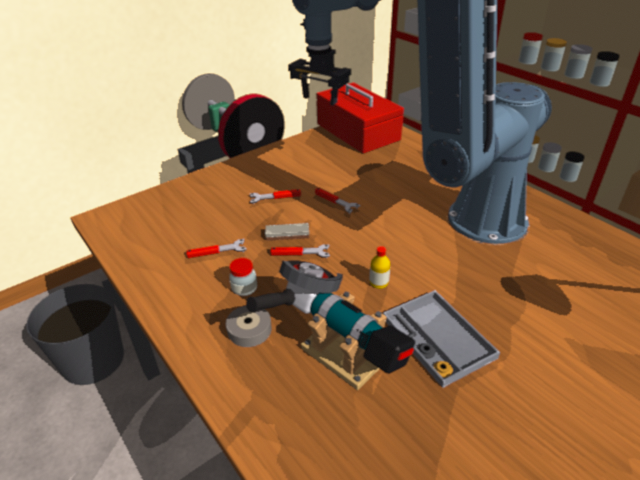

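View pics/top0.png

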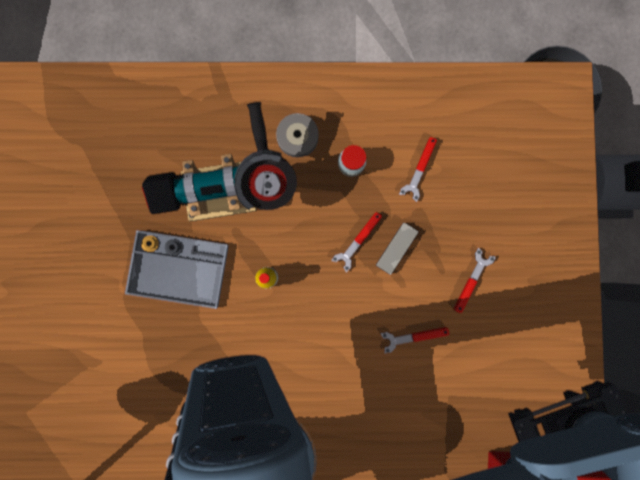

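The top view has +x up and +y to the left. The leftmost spanner is at about (357,242), left of the oilstone at (398,248). The nut is at about (267,183), with the guard on its far-left side, and the tray is at (178,268). I'll zoom in on these.

```bash
python3 - <<'E'
import cv2,numpy as np
t=cv2.imread("pics/top0.png"); s=cv2.imread("pics/scene0.png")
cv2.imwrite("pics/nut_t.png",cv2.resize(t[140:225,225:325],None,fx=7,fy=7,interpolation=cv2.INTER_CUBIC))
cv2.imwrite("pics/nut_s.png",cv2.resize(s[240:320,240:350],None,fx=7,fy=7,interpolation=cv2.INTER_CUBIC))
cv2.imwrite("pics/sp_t.png",cv2.resize(t[200:285,320:430],None,fx=7,fy=7,interpolation=cv2.INTER_CUBIC))
cv2.imwrite("pics/tray_t.png",cv2.resize(t[220:315,115:240],None,fx=6,fy=6,interpolation=cv2.INTER_CUBIC))
E
```

```text
(no output)
```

View pics/nut_t.png

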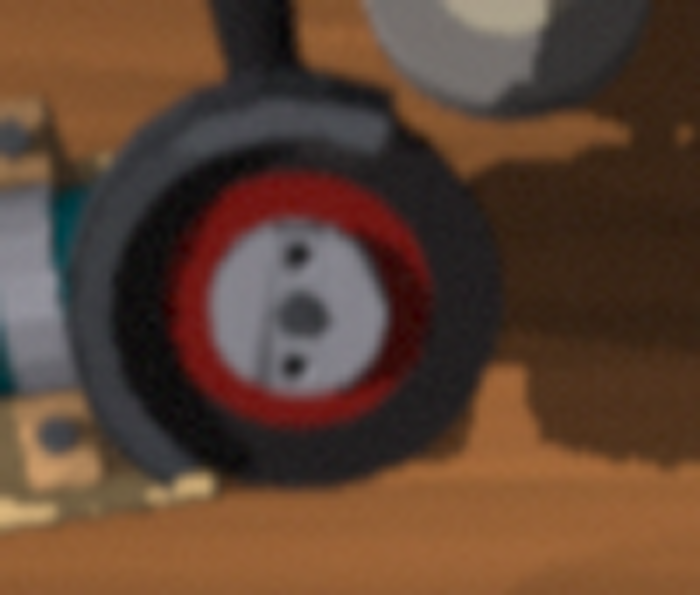

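View pics/nut_s.png

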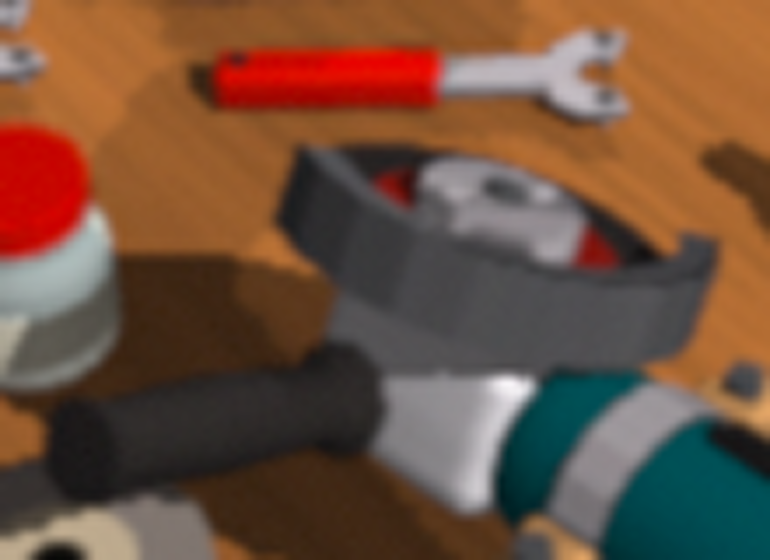

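View pics/sp_t.png

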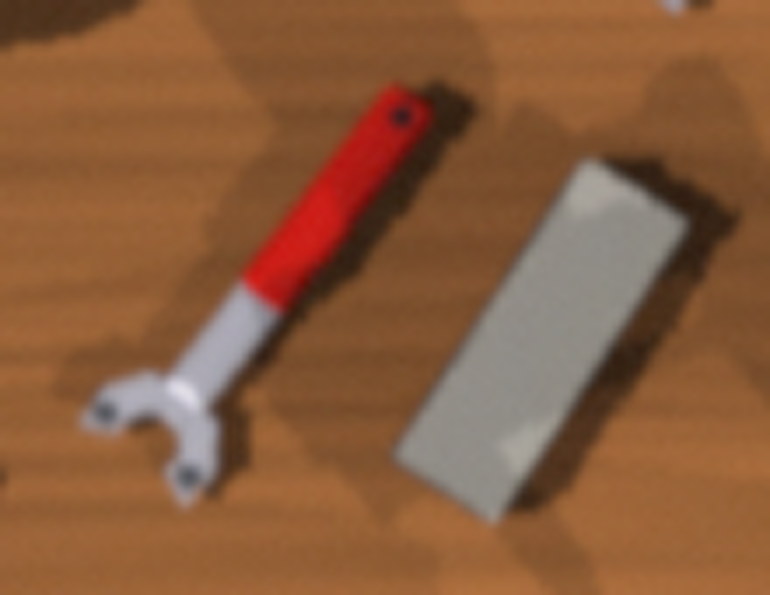

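View pics/tray_t.png

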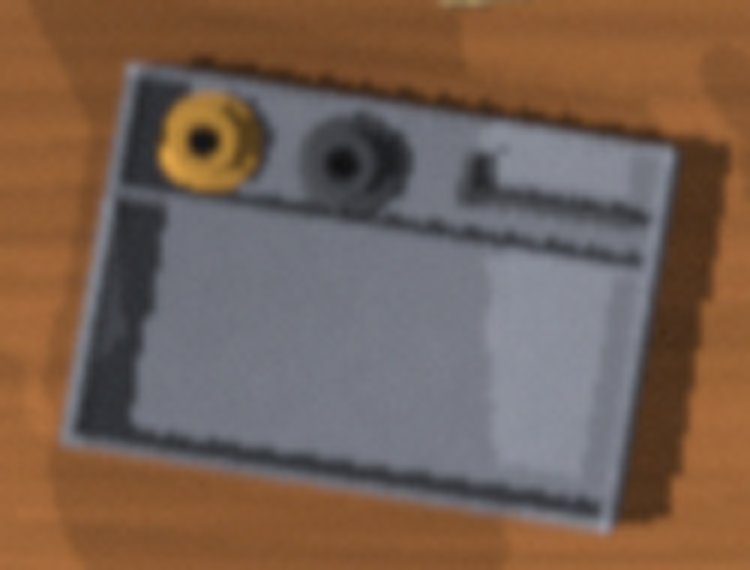

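```bash
cat > h.py <<'E'
import numpy as np, cv2
from scipy.spatial.transform import Rotation as R
import json
CAM={}
def setcam(n,c): CAM[n]=(np.array(c["K"]),np.array(c["world_from_camera"]))
def ray(n,uv):
    K,T=CAM[n]; d=np.linalg.inv(K)@[uv[0],uv[1],1]; d=np.array([d[0],-d[1],-d[2]])
    return T[:3,3], T[:3,:3]@d/np.linalg.norm(d)
def onplane(n,uv,p,nrm):
    o,d=ray(n,uv); p=np.asarray(p,float); nrm=np.asarray(nrm,float)
    return o+d*((p-o)@nrm)/(d@nrm)
def atz(n,uv,z): return onplane(n,uv,[0,0,z],[0,0,1])
def proj(n,P):
    K,T=CAM[n]; c=T[:3,:3].T@(np.asarray(P)-T[:3,3]); c=np.array([c[0],-c[1],-c[2]]); u=K@c; return u[:2]/u[2]
def tri(a,ua,b,ub):
    o1,d1=ray(a,ua);o2,d2=ray(b,ub)
    A=np.stack([d1,-d2],1); t=np.linalg.lstsq(A,o2-o1,rcond=None)[0]
    p,q=o1+d1*t[0],o2+d2*t[1]; return (p+q)/2,np.linalg.norm(p-q)
def cents(m,lo=20):
    n,l,s,c=cv2.connectedComponentsWithStats(m.astype(np.uint8)); return [(c[i].round(2),s[i][4],s[i][:4]) for i in range(1,n) if s[i][4]>=lo], l
def snap(n,f=None):
    from workcell import robot
    c=robot.read_camera(n); setcam(n,c); im=np.ascontiguousarray(c["img"][:,:,::-1])
    if f: cv2.imwrite(f,im)
    np.savez(f"cam_{n}.npz",K=c["K"],world_from_camera=c["world_from_camera"]); return im
import os
for _n in ("scene","top"):
    if os.path.exists(f"cam_{_n}.npz"): setcam(_n,np.load(f"cam_{_n}.npz"))
E
python3 - <<'E'
from h import *
t=snap("top"); s=snap("scene")
def red(im): 
    h=cv2.cvtColor(im,cv2.COLOR_BGR2HSV); return ((h[...,0]<6)|(h[...,0]>174))&(h[...,1]>170)&(h[...,2]>90)
for n,im in(("top",t),("scene",s)):
    print(n)
    C,l=cents(red(im),30)
    for c in C: print(c)
    if n=="top":
        i=l[227,372]; p=np.argwhere(l==i)[:,::-1]; r=cv2.minAreaRect(p.astype(np.float32)); b=cv2.boxPoints(r)
        print("grip box",r); W=[atz("top",q,.02) for q in b]; print(np.round(W,4)); print([np.linalg.norm(W[k]-W[k-1]).round(4) for k in range(4)])
        M=p.mean(0); g=atz("top",M,.02); print("grip ctr",g)
        for q in ((320+105/7-.43,200+411/7-.43),(320+189/7-.43,200+475/7-.43)): print("pin",atz("top",q,.013))
    for nm,seedhsv in (("yel",None),):
        h=cv2.cvtColor(im,cv2.COLOR_BGR2HSV); m=(h[...,0]>22)&(h[...,0]<32)&(h[...,1]>180)&(h[...,2]>120); print([c for c in cents(m,30)[0]])
# tray corners at z=.02 crop6
for q in ((130,63),(677,146),(612,530),(66,442),(120,187),(645,263)):
    print("tray",atz("top",(115+q[0]/6-.4,220+q[1]/6-.4),.02).round(4))
E
```

```text
top
(array([426.36, 153.73]), np.int32(302), array([416, 137,  21,  35], dtype=int32))
(array([353.48, 156.7 ]), np.int32(455), array([342, 145,  25,  24], dtype=int32))
(array([264.15, 179.7 ]), np.int32(304), array([250, 165,  35,  36], dtype=int32))
(array([367.73, 227.78]), np.int32(289), array([355, 212,  27,  32], dtype=int32))
(array([264.14, 277.81]), np.int32(64), array([260, 274,   9,   9], dtype=int32))
(array([466.39, 293.17]), np.int32(289), array([456, 278,  21,  35], dtype=int32))
(array([430.08, 335.28]), np.int32(218), array([414, 329,  35,  13], dtype=int32))
(array([492.22, 461.15]), np.int32(124), array([488, 452,  13,  17], dtype=int32))
(array([591.19, 478.33]), np.int32(69), array([578, 477,  32,   3], dtype=int32))
grip box ((368.0600280761719, 227.41998291015625), (8.600000381469727, 35.80000305175781), 36.869895935058594)
[[ 0.5115 -0.2083  0.02  ]
 [ 0.579  -0.2597  0.02  ]
 [ 0.5667 -0.2758  0.02  ]
 [ 0.4992 -0.2244  0.02  ]]
[np.float64(0.0202), np.float64(0.0849), np.float64(0.0203), np.float64(0.0848)]
grip ctr [ 0.53819321 -0.2412024   0.02      ]
pin
[... 552 characters left out ...]
73, 190,  28,   9], dtype=int32))
(array([202.18, 251.32]), np.int32(247), array([186, 246,  33,  12], dtype=int32))
(array([286.43, 250.62]), np.int32(247), array([270, 247,  33,   8], dtype=int32))
(array([380.75, 250.69]), np.int32(64), array([377, 247,   9,   9], dtype=int32))
(array([240.76, 266.87]), np.int32(337), array([230, 258,  23,  19], dtype=int32))
(array([405.41, 353.7 ]), np.int32(105), array([398, 348,  16,  12], dtype=int32))
[(array([381.74, 264.42]), np.int32(208), array([374, 257,  16,  16], dtype=int32))]
tray [0.5348 0.3014 0.02  ]
tray [0.5015 0.0884 0.02  ]
tray [0.3527 0.1127 0.02  ]
tray [0.3878 0.3237 0.02  ]
tray [0.4864 0.3045 0.02  ]
tray [0.4559 0.1006 0.02  ]
```

```bash
python3 - <<'E'
from h import *
t=cv2.imread("pics/top0.png"); s=cv2.imread("pics/scene0.png")
cv2.imwrite("pics/cr_t.png",cv2.resize(t[95:230,135:325],None,fx=4,fy=4,interpolation=cv2.INTER_CUBIC))
g=t[164:202,248:290]; cv2.imwrite("pics/nut2.png",cv2.resize(g,None,fx=14,fy=14,interpolation=cv2.INTER_CUBIC))
h=cv2.cvtColor(t,cv2.COLOR_BGR2HSV); m=(h[...,0]>85)&(h[...,0]<98)&(h[...,1]>120); C,l=cents(m,30); print(C)
mid=[]
for x in range(175,240,3):
    ys=np.where(m[130:225,x])[0]
    if len(ys): print(x,130+ys.min(),130+ys.max(),end='; ')
gray=cv2.cvtColor(g,cv2.COLOR_BGR2GRAY).astype(int)
print()
for r in range(8,34): print(r+164,' '.join(f"{v:3d}" for v in gray[r,6:34]))
E
```

```text
[(array([234.16, 171.28]), np.int32(32), array([233, 167,   4,  11], dtype=int32)), (array([208.27, 183.99]), np.int32(665), array([193, 170,  34,  31], dtype=int32)), (array([179.02, 190.27]), np.int32(244), array([173, 177,  14,  26], dtype=int32))]
175 179 197; 178 179 201; 181 177 202; 184 193 202; 193 174 183; 196 173 195; 199 173 200; 202 173 199; 205 173 199; 208 172 198; 211 172 198; 214 171 197; 217 171 197; 220 170 196; 223 182 196; 226 194 195; 235 167 173; 
172  41  48  45  49  53  58  65  79  96 100  90  87  91  90  88  82  78  83  82  65  52  45  40  45  50  48  48  49
173  45  50  49  55  64  77  91 107 116 121 110 106 103 102 102 105 102 107 108  86  69  52  37  36  43  42  48  50
174  46  51  52  59  80  96 114 125 130 128 120 111  98  90  95 115 118 122 125 114  99  75  47  34  31  36  41  47
175  50  47  55  70  96 114 128 131 131 130 119 100  72  54  69 104 123 131 132 130 122 102  66  39  27  30  28  39
176  49  50  63  88 116 128 131 132 131 130 118  94  56  35  54  97 125 131 135 135 130 120  89  57  32  25  25  27
177  50  59  86 110 128 132 132 132 130 126 11
[... 1689 characters left out ...]
  24
192  48  51  60  81 105 122 123 108  92  97 106  77  41  44  85 125 131 129 131 131 132 122 102  70  42  25  24  23
193  51  51  50  60  81 104 110 100  89  98 108  90  69  77 110 136 131 129 131 126 122 102  73  42  29  26  23  28
194  49  50  46  51  59  74  85  81  83  95 111 107  99 108 125 131 124 124 121 108  97  71  48  37  29  37  38  37
195  44  47  44  50  50  56  62  65  71  85 100 105 104 111 116 115 110 105  96  77  64  49  39  38  41  45  40  41
196  33  41  48  47  52  50  49  48  56  67  77  83  88  90  91  88  84  79  68  54  46  44  46  47  46  44  41  36
197  27  36  42  48  49  54  50  51  51  53  56  58  61  61  62  62  59  58  53  50  49  50  50  48  44  43  35  31
```

View pics/cr_t.png

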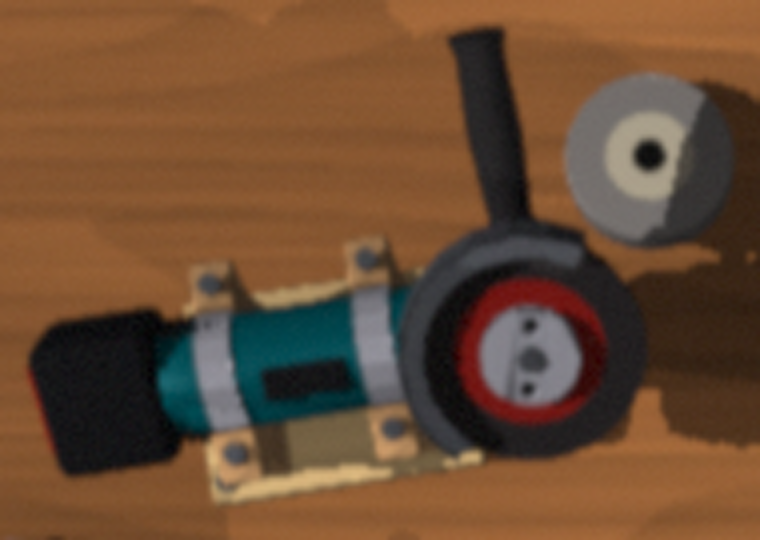

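View pics/nut2.png

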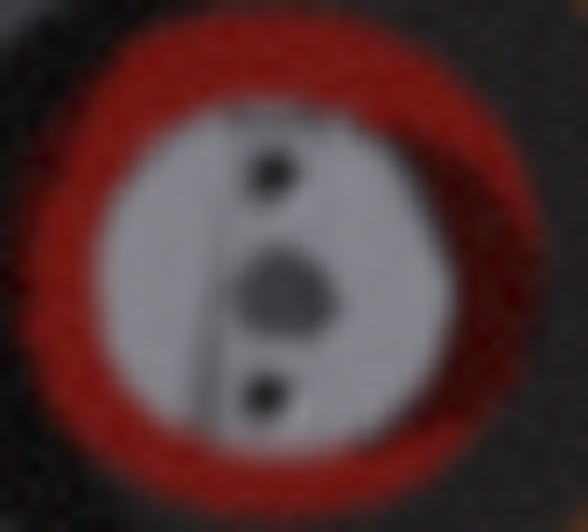

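The bolts give the cradle's yaw, with pairs at crop pixels (209,284)-(365,259) and (236,454)-(393,429). The nut's holes are at about (267.0,176.1) and (266.5,192.0).

```bash
python3 - <<'E'
from h import *
B=[(209,284),(365,259),(236,454),(393,429)]
W=[atz("top",(135+a/4-.4,95+b/4-.4),.13) for a,b in B]
d1=W[0]-W[1]; d2=W[2]-W[3]; d=(d1+d2)[:2]; e=(W[0]-W[2]+W[1]-W[3])[:2]
print("yaw from y:",np.arctan2(-d[0],d[1])," from x:",np.arctan2(e[1],e[0]))
psi=(np.arctan2(-d[0],d[1])+np.arctan2(e[1],e[0]))/2
cx=np.array([np.cos(psi),np.sin(psi),0]); cy=np.array([-np.sin(psi),np.cos(psi),0])
a=np.radians(28); n=-np.sin(a)*cx+np.array([0,0,np.cos(a)])
zf=.1+.06*np.cos(a)
c0=atz("top",(266.9,184.1),zf)
H1=onplane("top",(267.0,176.1),c0,n);H2=onplane("top",(266.5,192.0),c0,n)
c=(H1+H2)/2
print("psi",psi,"n",n,"c",c0,c,"holes",H1,H2,np.linalg.norm(H1-H2))
# ellipse of nut face
u=H1-H2; u/=np.linalg.norm(u)
e2=np.cross(n,cy)  # e2 = in-plane, perpendicular cy: ccw 90 from cy
ang=np.arctan2(u@e2,u@cy); ang=(ang+np.pi/2)%np.pi-np.pi/2
print("hole-line ccw angle from cradle y deg",np.degrees(ang))
# clockwise to go to 35
dl=(ang-np.radians(35))%np.pi; print("remaining turn",dl,"nut now",1.35-dl)
print("cradle origin",c-.06*n-[0,0,.1])
for P in (c,H1,H2): print("scene px",proj("scene",P))
json.dump(dict(psi=psi,n=n.tolist(),c=c.tolist(),rem=dl),open("nut.json","w"))
for nm,px,z in (("bottle",(264.1,277.8),.11),("jar",(353.5,156.7),.075)): print(nm,atz("top",px,z))
print("bottle tri",tri("top",(264.14,277.81),"scene",(380.75,250.69)),"jar tri",tri("top",(353.48,156.7),"scene",(240.76,266.87)))
print("grip tri",tri("top",(367.73,227.78),"scene",(286.43,250.62)))
s=cv2.imread("pics/scene0.png"); 
cv2.imwrite("pics/nut_s2.png",cv2.resize(s[255:285,285:340],None,fx=14,fy=14,interpolation=cv2.INTER_CUBIC))
E
```

```text
yaw from y: 0.1579141781354345  from x: 0.16602461542860847
psi 0.1619693967820215 n [-0.46332694 -0.07570799  0.88294759] c [ 0.62123825 -0.01535571  0.15297686] [ 0.62122834 -0.01504009  0.15299872] holes [ 0.63673525 -0.01624663  0.16103252] [ 0.60572144 -0.01383355  0.14496492] 0.03501210722957308
hole-line ccw angle from cradle y deg 77.82691526831168
remaining turn 0.7474706799046695 nut now 0.6025293200953306
cradle origin [ 6.49027961e-01 -1.04976105e-02  2.18663884e-05]
scene px [311.73326195 267.19712577]
scene px [305.50509517 267.15429543]
scene px [317.83122804 267.23906073]
bottle [ 0.42432438 -0.00579938  0.11      ]
jar [ 0.69574696 -0.2043663   0.075     ]
bottle tri (array([ 0.42378654, -0.00483629,  0.10150575]), np.float64(0.0007856421932270181)) jar tri (array([ 0.69729628, -0.20481468,  0.06589134]), np.float64(0.0009768459673403878))
grip tri (array([ 0.53897954, -0.24243959,  0.00916273]), np.float64(5.291364584068072e-05))
```

View pics/nut_s2.png

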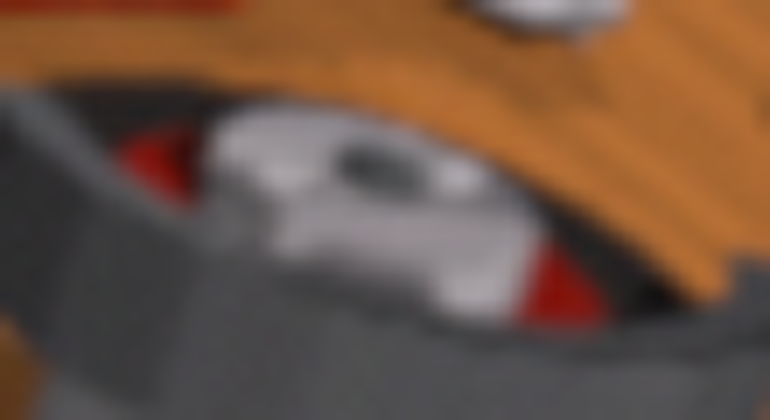

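Call:
send_rows:
  series:
    - {"wz": -0.125,"hand": 0.15}
    - {"wz": -0.125}
    - {"wz": -0.125}
    - {"wz": -0.125}

```text
invalid input at $.series[0]: expected keys wx, wy, wz, tx, ty, tz, hand
```

Call:
send_rows:
  series:
    - {"tx": 0,"ty": 0,"tz": 0,"wx": 0,"wy": 0,"wz": -0.125,"hand": 0.15}
    - {"tx": 0,"ty": 0,"tz": 0,"wx": 0,"wy": 0,"wz": -0.125,"hand": 0.15}
    - {"tx": 0,"ty": 0,"tz": 0,"wx": 0,"wy": 0,"wz": -0.125,"hand": 0.15}
    - {"tx": 0,"ty": 0,"tz": 0,"wx": 0,"wy": 0,"wz": -0.125,"hand": 0.15}

```text
time: 0.53
tool_pos: [0.1878, -0.5433, 0.2384]
orientation: [0.913, 0.407, 0.0, -0.0]
contact_force: [-0.1, -0.4, 0.5]
grip_width: 0.0636
```

```bash
cat >> h.py <<'E'
np.set_printoptions(precision=4,suppress=True)
def st():
    from workcell import robot
    s=robot.sense(); return s, np.array(s["tool_pos"]), R.from_quat(s["orientation"])
def delta(p,Rt,ps,Rs):
    """shift in mm in the tool axes now, and rotation vector in tool axes"""
    return Rs.inv().apply(np.asarray(p)-ps)*1000, (Rs.inv()*Rt).as_rotvec()
def bench_tool(spx_yaw):  # tool x = spanner x, z down
    return R.from_matrix(np.array([[np.cos(spx_yaw),np.sin(spx_yaw),0],[np.sin(spx_yaw),-np.cos(spx_yaw),0],[0,0,-1]]).T if False else np.column_stack([[np.cos(spx_yaw),np.sin(spx_yaw),0],[np.sin(spx_yaw),-np.cos(spx_yaw),0],[0,0,-1]]))
E
python3 - <<'E'
from h import *
s,p,r=st(); print(s["time"],s["qpos"],p,s["grip_width"]); print(r.as_matrix())
print(delta([.5185,-.2256,.1],bench_tool(2.483),p,r))
E
```

```text
0.5333 [-1.4443  0.181   1.6073 -0.      1.3538 -0.7125] [ 0.1878 -0.5433  0.2384] 0.06359014879202911
[[ 0.6682  0.744  -0.0001]
 [ 0.744  -0.6682  0.0005]
 [ 0.0003 -0.0004 -1.    ]]
(array([457.284 ,  33.7631, 138.5715]), array([-0.    , -0.0006, -1.644 ]))
```

Call:
send_rows:
  series:
    - {"tx": 38.1,"ty": 2.8,"tz": 0,"wx": 0,"wy": 0,"wz": 0,"hand": 0.15}
    - {"tx": 38.1,"ty": 2.8,"tz": 0,"wx": 0,"wy": 0,"wz": 0,"hand": 0.15}
    - {"tx": 38.1,"ty": 2.8,"tz": 0,"wx": 0,"wy": 0,"wz": 0,"hand": 0.15}
    - {"tx": 38.1,"ty": 2.8,"tz": 0,"wx": 0,"wy": 0,"wz": 0,"hand": 0.15}
    - {"tx": 38.1,"ty": 2.8,"tz": 0,"wx": 0,"wy": 0,"wz": 0,"hand": 0.15}
    - {"tx": 38.1,"ty": 2.8,"tz": 0,"wx": 0,"wy": 0,"wz": 0,"hand": 0.15}
    - {"tx": 38.1,"ty": 2.8,"tz": 0,"wx": 0,"wy": 0,"wz": 0,"hand": 0.15}
    - {"tx": 38.1,"ty": 2.8,"tz": 0,"wx": 0,"wy": 0,"wz": 0,"hand": 0.15}
    - {"tx": 38.1,"ty": 2.8,"tz": 0,"wx": 0,"wy": 0,"wz": 0,"hand": 0.15}
    - {"tx": 38.1,"ty": 2.8,"tz": 0,"wx": 0,"wy": 0,"wz": 0,"hand": 0.15}
    - {"tx": 38.1,"ty": 2.8,"tz": 0,"wx": 0,"wy": 0,"wz": 0,"hand": 0.15}
    - {"tx": 38.1,"ty": 2.8,"tz": 0,"wx": 0,"wy": 0,"wz": 0,"hand": 0.15}

```text
time: 1.53
tool_pos: [0.5214, -0.2262, 0.2387]
orientation: [0.915, 0.405, -0.0, 0.0]
contact_force: [-0.2, -1.0, -0.1]
grip_width: 0.0509
```

Call:
send_rows:
  series:
    - {"tx": 0,"ty": 0,"tz": 10,"wx": 0,"wy": 0,"wz": -0.125,"hand": 0.15}
    - {"tx": 0,"ty": 0,"tz": 10,"wx": 0,"wy": 0,"wz": -0.125,"hand": 0.15}
    - {"tx": 0,"ty": 0,"tz": 10,"wx": 0,"wy": 0,"wz": -0.125,"hand": 0.15}
    - {"tx": 0,"ty": 0,"tz": 10,"wx": 0,"wy": 0,"wz": -0.125,"hand": 0.15}
    - {"tx": 0,"ty": 0,"tz": 10,"wx": 0,"wy": 0,"wz": -0.125,"hand": 0.15}
    - {"tx": 0,"ty": 0,"tz": 10,"wx": 0,"wy": 0,"wz": -0.125,"hand": 0.15}
    - {"tx": 0,"ty": 0,"tz": 10,"wx": 0,"wy": 0,"wz": -0.125,"hand": 0.15}
    - {"tx": 0,"ty": 0,"tz": 10,"wx": 0,"wy": 0,"wz": -0.125,"hand": 0.15}
    - {"tx": 0,"ty": 0,"tz": 10,"wx": 0,"wy": 0,"wz": -0.125,"hand": 0.15}
    - {"tx": 0,"ty": 0,"tz": 10,"wx": 0,"wy": 0,"wz": -0.125,"hand": 0.15}
    - {"tx": 0,"ty": 0,"tz": 10,"wx": 0,"wy": 0,"wz": -0.125,"hand": 0.15}
    - {"tx": 0,"ty": 0,"tz": 10,"wx": 0,"wy": 0,"wz": -0.125,"hand": 0.15}

```text
time: 2.53
tool_pos: [0.5202, -0.2277, 0.118]
orientation: [0.391, 0.921, 0.0, -0.0]
contact_force: [-0.1, 0.2, -0.6]
grip_width: 0.0507
```

```bash
python3 - <<'E'
from h import *
s,p,r=st(); print(s["time"],s["qpos"],p,s["grip_width"])
print(delta([.5185,-.2256,.003],bench_tool(2.483),p,r))
E
```

```text
2.5333 [-0.6216  0.3025  1.7217  0.      1.1178 -1.3898] [ 0.5202 -0.2277  0.118 ] 0.050735949148147275
(array([  2.645 ,   0.243 , 115.0353]), array([-0.    , -0.0004, -0.144 ]))
```

Call:
send_rows:
  series:
    - {"tx": 1.3,"ty": 0.1,"tz": 15,"wx": 0,"wy": 0,"wz": -0.1,"hand": 0.15}
    - {"tx": 1.3,"ty": 0.1,"tz": 15,"wx": 0,"wy": 0,"wz": -0.044,"hand": 0.15}
    - {"tx": 0,"ty": 0,"tz": 15,"wx": 0,"wy": 0,"wz": 0,"hand": 0.15}
    - {"tx": 0,"ty": 0,"tz": 15,"wx": 0,"wy": 0,"wz": 0,"hand": 0.15}
    - {"tx": 0,"ty": 0,"tz": 15,"wx": 0,"wy": 0,"wz": 0,"hand": 0.15}
    - {"tx": 0,"ty": 0,"tz": 15,"wx": 0,"wy": 0,"wz": 0,"hand": 0.15}
    - {"tx": 0,"ty": 0,"tz": 10,"wx": 0,"wy": 0,"wz": 0,"hand": 0.15}
    - {"tx": 0,"ty": 0,"tz": 8,"wx": 0,"wy": 0,"wz": 0,"hand": 0.15}
    - {"tx": 0,"ty": 0,"tz": 4,"wx": 0,"wy": 0,"wz": 0,"hand": 0.15}
    - {"tx": 0,"ty": 0,"tz": 1.5,"wx": 0,"wy": 0,"wz": 0,"hand": 0.15}
    - {"tx": 0,"ty": 0,"tz": 0,"wx": 0,"wy": 0,"wz": 0,"hand": 0.15}

```text
time: 3.45
tool_pos: [0.5187, -0.226, 0.0053]
orientation: [0.326, 0.945, -0.0, 0.0]
contact_force: [0.3, -0.1, 0.8]
grip_width: 0.0509
```

```bash
python3 - <<'E'
from h import *
s,p,r=st(); print(s["time"],s["qpos"],p,s["grip_width"],s["contact_force"])
print(delta([.5185,-.2256,.003],bench_tool(2.483),p,r))
t=snap("top"); z=snap("scene")
a=cv2.resize(t[190:290,310:430],None,fx=3.3,fy=3.3,interpolation=cv2.INTER_CUBIC)
b=cv2.resize(z[190:290,220:340],None,fx=3.3,fy=3.3,interpolation=cv2.INTER_CUBIC)
cv2.imwrite("pics/grasp.png",np.hstack([a,b]))
E
```

```text
3.45 [-0.6206  0.4792  1.7586  0.      0.9037 -1.5266] [ 0.5187 -0.226   0.0053] 0.05093297777746525 [ 0.2984 -0.1115  0.8058]
(array([0.3901, 0.1773, 2.2858]), array([ 0.    ,  0.0001, -0.0062]))
```

View pics/grasp.png

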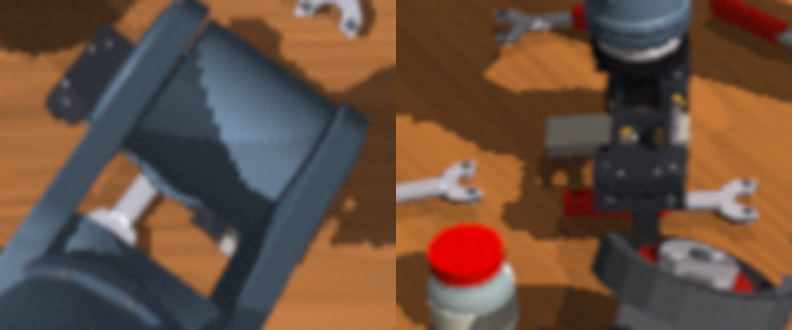

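Call:
send_rows:
  series:
    - {"tx": 0,"ty": 0,"tz": 2,"wx": 0,"wy": 0,"wz": 0,"hand": 0.15}
    - {"tx": 0,"ty": 0,"tz": 0,"wx": 0,"wy": 0,"wz": 0,"hand": -1}
    - {"tx": 0,"ty": 0,"tz": 0,"wx": 0,"wy": 0,"wz": 0,"hand": -1}
    - {"tx": 0,"ty": 0,"tz": 0,"wx": 0,"wy": 0,"wz": 0,"hand": -1}
    - {"tx": 0,"ty": 0,"tz": 0,"wx": 0,"wy": 0,"wz": 0,"hand": -1}
    - {"tx": 0,"ty": 0,"tz": 0,"wx": 0,"wy": 0,"wz": 0,"hand": -1}
    - {"tx": 0,"ty": 0,"tz": 0,"wx": 0,"wy": 0,"wz": 0,"hand": -1}
    - {"tx": 0,"ty": 0,"tz": 0,"wx": 0,"wy": 0,"wz": 0,"hand": -1}

```text
time: 4.22
tool_pos: [0.5187, -0.2259, 0.0033]
orientation: [0.326, 0.945, 0.0, 0.0]
contact_force: [0.1, 0.6, 1.1]
grip_width: 0.0197
```

```bash
python3 - <<'E'
from h import *
s,p,r=st(); print(s["time"],p,s["grip_width"],s["contact_force"],s["torque"]); print(r.as_matrix())
E
```

```text
4.2167 [ 0.5187 -0.2259  0.0033] 0.019676523393416266 [0.1447 0.589  1.1471] [ 0.097  -0.1299  0.033 ]
[[-0.7871  0.6169  0.0002]
 [ 0.6169  0.7871 -0.    ]
 [-0.0001  0.0001 -1.    ]]
```

```bash
cat >> h.py <<'E'
N=json.load(open("nut.json")) if os.path.exists("nut.json") else None
HEAD=np.array([.0796,0,.0033])   # spanner_head in tool frame
def seat(c,n,u,h,turn=0.,corr=(0,0)):
    """tool pose with head point at height h (m) over nut face; u: hole line towards +x world; turn: clockwise rad"""
    n=np.array(n); u=np.array(u)-np.dot(u,n)*n; u/=np.linalg.norm(u)
    u=R.from_rotvec(-n*turn).apply(u)
    x=-np.cross(u,n); z=-n; y=np.cross(z,x); M=R.from_matrix(np.column_stack([x,y,z]))
    return np.array(c)+n*h-M.apply(HEAD), M
E
python3 - <<'E'
from h import *
s,p,r=st()
H1=np.array([0.63673525,-0.01624663,0.16103252]);H2=np.array([0.60572144,-0.01383355,0.14496492])
N["u"]=((H1-H2)/.03501).tolist(); json.dump(N,open("nut.json","w"))
P,M=seat(N["c"],N["n"],N["u"],.02)
p2=p+[0,0,.24]
t,w=delta(P,M,p2,r); print("target",P,M.as_matrix()); print("rot",w,np.linalg.norm(w)); 
print("then shift",M.inv().apply(P-p2)*1000)
E
```

```text
target [ 0.6084 -0.096   0.1657] [[ 0.0261  0.8858  0.4633]
 [ 0.9947 -0.0689  0.0757]
 [ 0.099   0.4589 -0.8829]]
rot [-0.4895 -0.1332  0.9368] 1.0653789527088016
then shift [123.8547  34.8496 119.928 ]
```

Call:
send_rows:
  series:
    - {"tx": 0,"ty": 0,"tz": -4,"wx": 0,"wy": 0,"wz": 0,"hand": -1}
    - {"tx": 0,"ty": 0,"tz": -16,"wx": 0,"wy": 0,"wz": 0,"hand": -1}
    - {"tx": 0,"ty": 0,"tz": -24,"wx": 0,"wy": 0,"wz": 0,"hand": -1}
    - {"tx": 0,"ty": 0,"tz": -28,"wx": 0,"wy": 0,"wz": 0,"hand": -1}
    - {"tx": 0,"ty": 0,"tz": -28,"wx": 0,"wy": 0,"wz": 0,"hand": -1}
    - {"tx": 0,"ty": 0,"tz": -28,"wx": 0,"wy": 0,"wz": 0,"hand": -1}
    - {"tx": 0,"ty": 0,"tz": -28,"wx": 0,"wy": 0,"wz": 0,"hand": -1}
    - {"tx": 0,"ty": 0,"tz": -28,"wx": 0,"wy": 0,"wz": 0,"hand": -1}
    - {"tx": 0,"ty": 0,"tz": -28,"wx": 0,"wy": 0,"wz": 0,"hand": -1}
    - {"tx": 0,"ty": 0,"tz": -20,"wx": 0,"wy": 0,"wz": 0,"hand": -1}
    - {"tx": 0,"ty": 0,"tz": -8,"wx": 0,"wy": 0,"wz": 0,"hand": -1}

```text
time: 5.13
tool_pos: [0.5196, -0.2266, 0.2469]
orientation: [0.326, 0.945, -0.001, 0.002]
contact_force: [-0.0, -1.4, -2.8]
grip_width: 0.0196
```

Call:
send_rows:
  series:
    - {"tx": 0,"ty": 0,"tz": 0,"wx": -0.0544,"wy": -0.0148,"wz": 0.1041,"hand": -1}
    - {"tx": 0,"ty": 0,"tz": 0,"wx": -0.0544,"wy": -0.0148,"wz": 0.1041,"hand": -1}
    - {"tx": 0,"ty": 0,"tz": 0,"wx": -0.0544,"wy": -0.0148,"wz": 0.1041,"hand": -1}
    - {"tx": 0,"ty": 0,"tz": 0,"wx": -0.0544,"wy": -0.0148,"wz": 0.1041,"hand": -1}
    - {"tx": 0,"ty": 0,"tz": 0,"wx": -0.0544,"wy": -0.0148,"wz": 0.1041,"hand": -1}
    - {"tx": 0,"ty": 0,"tz": 0,"wx": -0.0544,"wy": -0.0148,"wz": 0.1041,"hand": -1}
    - {"tx": 0,"ty": 0,"tz": 0,"wx": -0.0544,"wy": -0.0148,"wz": 0.1041,"hand": -1}
    - {"tx": 0,"ty": 0,"tz": 0,"wx": -0.0544,"wy": -0.0148,"wz": 0.1041,"hand": -1}
    - {"tx": 0,"ty": 0,"tz": 0,"wx": -0.0544,"wy": -0.0148,"wz": 0.1041,"hand": -1}
    - {"tx": 0,"ty": 0,"tz": 0,"wx": 0,"wy": 0,"wz": 0,"hand": -1}

```text
time: 5.97
tool_pos: [0.5166, -0.2246, 0.2406]
orientation: [0.705, 0.667, 0.2, 0.134]
contact_force: [-0.4, -0.1, -2.6]
grip_width: 0.0199
```

```bash
python3 - <<'E'
from h import *
s,p,r=st(); print(s["time"],s["qpos"],p,s["grip_width"],s["contact_force"],s["torque"]); 
P,M=seat(N["c"],N["n"],N["u"],.04)
print(delta(P,M,p,r))
E
```

```text
5.9667 [-0.8545 -0.0765  1.949   0.4778  1.0517 -0.9932] [ 0.5166 -0.2246  0.2406] 0.019865499081433976 [-0.4344 -0.0793 -2.6377] [-0.0969  0.3515  0.0251]
(array([122.947 ,  37.5059,  98.5531]), array([-0.0019, -0.0019, -0.0062]))
```

Call:
send_rows:
  series:
    - {"tx": 15.5,"ty": 4.5,"tz": 0,"wx": -0.002,"wy": -0.002,"wz": -0.006,"hand": -1}
    - {"tx": 21.5,"ty": 6.6,"tz": 8,"wx": 0,"wy": 0,"wz": 0,"hand": -1}
    - {"tx": 21.5,"ty": 6.6,"tz": 8,"wx": 0,"wy": 0,"wz": 0,"hand": -1}
    - {"tx": 21.5,"ty": 6.6,"tz": 8,"wx": 0,"wy": 0,"wz": 0,"hand": -1}
    - {"tx": 21.5,"ty": 6.6,"tz": 8,"wx": 0,"wy": 0,"wz": 0,"hand": -1}
    - {"tx": 15.5,"ty": 4.6,"tz": 16,"wx": 0,"wy": 0,"wz": 0,"hand": -1}
    - {"tx": 6,"ty": 2,"tz": 20,"wx": 0,"wy": 0,"wz": 0,"hand": -1}
    - {"tx": 0,"ty": 0,"tz": 20,"wx": 0,"wy": 0,"wz": 0,"hand": -1}
    - {"tx": 0,"ty": 0,"tz": 10.5,"wx": 0,"wy": 0,"wz": 0,"hand": -1}
    - {"tx": 0,"ty": 0,"tz": 0,"wx": 0,"wy": 0,"wz": 0,"hand": -1}
    - {"tx": 0,"ty": 0,"tz": 0,"wx": 0,"wy": 0,"wz": 0,"hand": -1}

```text
time: 6.88
tool_pos: [0.5999, -0.0984, 0.1843]
orientation: [0.701, 0.671, 0.199, 0.137]
contact_force: [0.1, -0.2, -1.3]
grip_width: 0.0201
```

```bash
python3 - <<'E'
from h import *
s,p,r=st(); print(s["time"],s["qpos"],p,s["grip_width"],s["contact_force"],s["torque"]); 
P,M=seat(N["c"],N["n"],N["u"],.04)
print(delta(P,M,p,r))
t=snap("top","pics/top1.png"); z=snap("scene","pics/scene1.png")
a=cv2.resize(t[140:220,210:310],None,fx=4,fy=4,interpolation=cv2.INTER_CUBIC)
b=cv2.resize(z[220:300,260:360],None,fx=4,fy=4,interpolation=cv2.INTER_CUBIC)
cv2.imwrite("pics/hov.png",np.hstack([a,b]))
E
```

```text
6.8833 [-0.5133  0.0555  1.9436  0.4217  0.7954 -0.7143] [ 0.5999 -0.0984  0.1843] 0.02011972119481959 [ 0.0797 -0.2163 -1.3361] [-0.0852  0.3287 -0.0121]
(array([ 0.8025, -1.2142,  0.5627]), array([-0.0008,  0.001 ,  0.0069]))
```

View pics/hov.png

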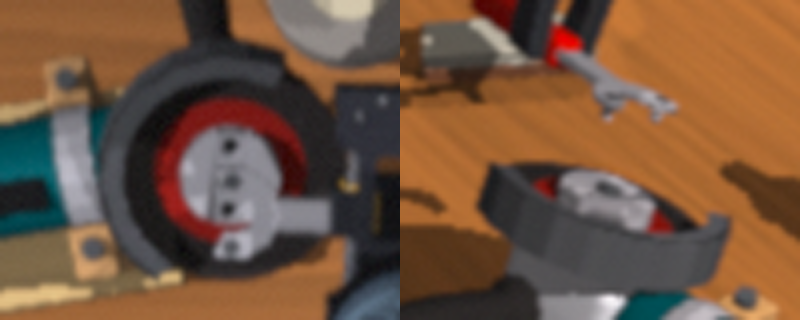

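```bash
python3 - <<'E'
from h import *
t=cv2.imread("pics/top1.png"); z=cv2.imread("pics/scene1.png")
cv2.imwrite("pics/hov_t.png",cv2.resize(t[165:210,245:300],None,fx=14,fy=13,interpolation=cv2.INTER_CUBIC))
cv2.imwrite("pics/hov_s.png",cv2.resize(z[225:285,285:345],None,fx=10,fy=10,interpolation=cv2.INTER_CUBIC))
s,p,r=st()
hd=r.apply(HEAD)+p
for k in (1,-1):
    for zz in (13,8,0):
        q=p+r.apply(HEAD+[0,-k*.0175,-zz/1000]); print(k,zz,"top",proj("top",q),"scene",proj("scene",q))
E
```

```text
1 13 top [267.2218 200.1462] scene [324.3437 244.1911]
1 8 top [267.2305 199.278 ] scene [323.63   246.2961]
1 0 top [267.2442 197.9048] scene [322.492  249.6527]
-1 13 top [267.6428 183.5788] scene [312.0558 243.6166]
-1 8 top [267.6497 182.773 ] scene [311.3427 245.7681]
-1 0 top [267.6606 181.4986] scene [310.2057 249.1989]
```

View pics/hov_t.png

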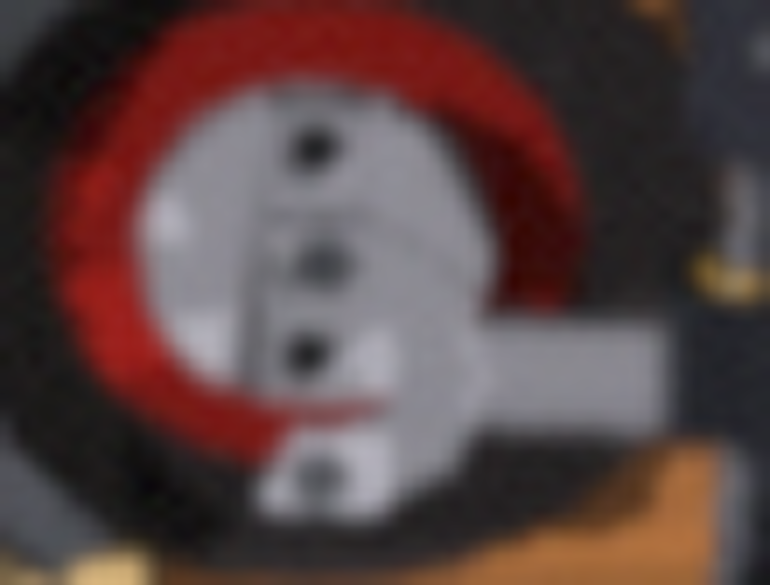

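View pics/hov_s.png

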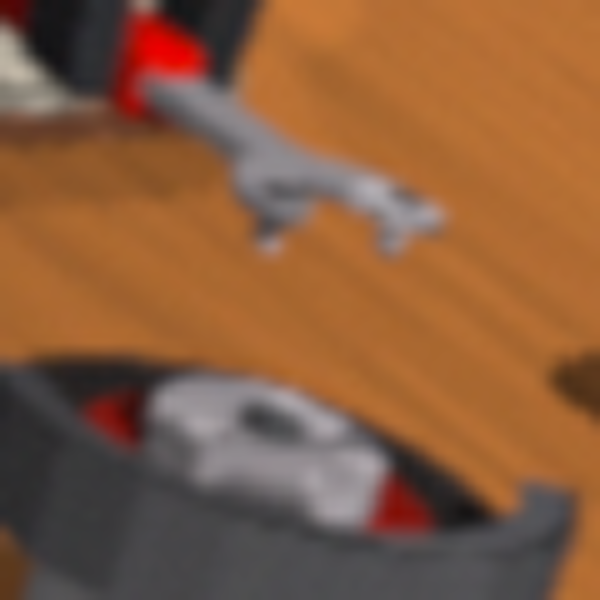

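In the top view the pin dots are at about (267.7,184.9) and (267.2,201.5), 1.3 px below where they were predicted. The holes are at (266.9,175.9) and (266.5,191.9). I'll work out the correction relative to the holes.

```bash
cat >> h.py <<'E'
def dark(im,uv,rad=3.2):
    g=cv2.cvtColor(im,cv2.COLOR_BGR2GRAY).astype(float); u,v=np.array(uv,float)
    for _ in range(6):
        yy,xx=np.mgrid[int(v)-6:int(v)+8,int(u)-6:int(u)+8]; d=np.hypot(xx-u,yy-v)<rad
        q=g[yy,xx]; w=np.clip(np.percentile(q[d],75)-q,0,None)*d; u,v=(w*xx).sum()/w.sum(),(w*yy).sum()/w.sum()
    return np.array([u,v])
def inplane(P,c,n,u):
    """coords: along spanner-x direction, along u (holes), along n ; mm"""
    n=np.array(n);u=np.array(u);u=u-u@n*n;u/=np.linalg.norm(u);x=-np.cross(u,n);d=np.array(P)-np.array(c);return np.array([d@x,d@u,d@n])*1000
E
python3 - <<'E'
from h import *
t0=cv2.imread("pics/top0.png");t=cv2.imread("pics/top1.png")
n=np.array(N["n"]);c=np.array(N["c"]);u=np.array(N["u"])
s,p,r=st()
for im,uvs in ((t0,[(267,176),(266.5,192)]),(t,[(267,176),(266.5,192)])):
    h=[dark(im,q,3) for q in uvs]; print("holes",h,[inplane(onplane("top",q,c,n),c,n,u) for q in h])
d=[dark(t,q,2.6) for q in ((267.7,184.9),(267.2,201.5))]
top=p+r.apply(HEAD+[0,0,-.013]); nn=-r.as_matrix()[:,2]
print("dots",d); D=[inplane(onplane("top",q,top,nn),c,n,u) for q in d]; print(D,"mean",np.mean(D,0))
for k in (1,-1): print("pred",inplane(p+r.apply(HEAD+[0,-k*.0175,-.013]),c,n,u))
E
```

```text
holes [array([266.9051, 175.8806]), array([266.3393, 191.8591])] [array([ 0.2107, 17.9736, -0.    ]), array([  0.3464, -17.2054,  -0.    ])]
holes [array([266.9032, 175.8957]), array([266.3032, 191.8556])] [array([ 0.2137, 17.9407, -0.    ]), array([  0.4222, -17.2005,  -0.    ])]
dots [array([267.5275, 184.9072]), array([267.1848, 202.3828])]
[array([-1.1358, 16.7464, 54.6914]), array([ -1.5748, -20.2763,  54.6078])] mean [-1.3553 -1.765  54.6496]
pred [ -1.504  -15.4761  54.6186]
pred [-1.2788 19.5231 54.6981]
```

```bash
python3 - <<'E'
from h import *
n=np.array(N["n"]);c=np.array(N["c"]);u=np.array(N["u"]); s,p,r=st()
for nm,a,b,k,zz in (("dot lo",(267.2,201.5),(325,244.2),1,.013),("dot up",(267.5,184.9),(313.3,243.5),-1,.013)):
    P,e=tri("top",a,"scene",b); Q=p+r.apply(HEAD+[0,-k*.0175,-zz]); print(nm,P,e,"cam-pred mm",(P-Q)*1000,"in nut axes",inplane(P,Q,n,u))
for a in ((267.9,184.6),(267.4,184.6)):
  P,e=tri("top",a,"scene",(311.7,266.4)); Q=c+.0035*n; print("cap",P,e,(P-Q)*1000,inplane(P,Q,n,u))
E
```

```text
dot lo [ 0.5799 -0.0197  0.1927] 0.000718066459682253 cam-pred mm [-2.3005 -0.0771 -1.2765] in nut axes [-0.2631 -2.6183 -0.0554]
dot up [ 0.6105 -0.0213  0.2094] 0.0003877658750551108 cam-pred mm [-2.671   0.4661 -0.7529] in nut axes [ 0.3194 -2.7436  0.5375]
cap [ 0.62   -0.0173  0.1531] 0.0005472751647804434 [ 0.3444 -1.9801 -3.0381] [-2.2615 -0.9527 -2.6921]
cap [ 0.6201 -0.0165  0.1537] 0.00011189277965048853 [ 0.5079 -1.1925 -2.4267] [-1.4132 -0.5816 -2.2876]
```

Call:
send_rows:
  series:
    - {"tx": 1.6,"ty": 0.2,"tz": 0,"wx": 0,"wy": 0,"wz": 0.012,"hand": -1}
    - {"tx": 0,"ty": 0,"tz": 8,"wx": 0,"wy": 0,"wz": 0,"hand": -1}
    - {"tx": 0,"ty": 0,"tz": 8,"wx": 0,"wy": 0,"wz": 0,"hand": -1}
    - {"tx": 0,"ty": 0,"tz": 8,"wx": 0,"wy": 0,"wz": 0,"hand": -1}
    - {"tx": 0,"ty": 0,"tz": 4,"wx": 0,"wy": 0,"wz": 0,"hand": -1}
    - {"tx": 0,"ty": 0,"tz": 0,"wx": 0,"wy": 0,"wz": 0,"hand": -1}
    - {"tx": 0,"ty": 0,"tz": 0,"wx": 0,"wy": 0,"wz": 0,"hand": -1}

```text
time: 7.57
tool_pos: [0.6134, -0.0947, 0.1601]
orientation: [0.705, 0.666, 0.2, 0.136]
contact_force: [0.8, -0.1, -1.8]
grip_width: 0.0198
```

```bash
cat > look.py <<'E'
from h import *
import sys
k=sys.argv[1]
n=np.array(N["n"]);c=np.array(N["c"]);u=np.array(N["u"]); s,p,r=st()
print(s["time"],s["qpos"],"F",s["contact_force"],"T",s["torque"],"w",s["grip_width"])
P,M=seat(c,n,u,.0); print("delta to nominal h=0",*delta(P,M,p,r)); print("head in nut axes",inplane(p+r.apply(HEAD),c,n,u))
t=snap("top",f"pics/top{k}.png"); z=snap("scene",f"pics/scene{k}.png")
a=cv2.resize(t[165:210,248:292],(396,405),interpolation=cv2.INTER_CUBIC)
b=cv2.resize(z[235:280,290:334],(396,405),interpolation=cv2.INTER_CUBIC)
cv2.imwrite(f"pics/look{k}.png",np.hstack([a,b]))
E
python3 look.py 2
```

```text
7.5667 [-0.4924  0.119   1.9319  0.4365  0.739  -0.7084] F [ 0.8043 -0.1134 -1.8253] T [-0.0979  0.2318  0.0626] w 0.01977445915954502
delta to nominal h=0 [-0.8137 -1.7626 12.6242] [ 0.0007  0.0014 -0.0063]
head in nut axes [ 0.8139  2.2595 12.5146]
```

View pics/look2.png

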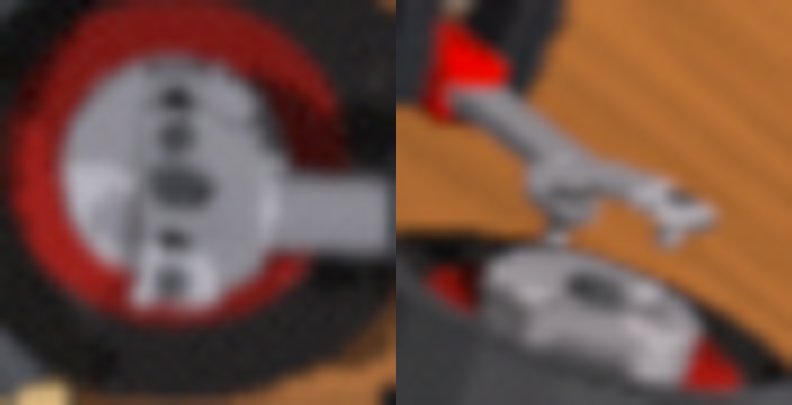

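```bash
python3 - <<'E'
from h import *
t=cv2.imread("pics/top2.png")
n=np.array(N["n"]);c=np.array(N["c"]);u=np.array(N["u"]); s,p,r=st()
top=p+r.apply(HEAD+[0,0,-.013]); nn=-r.as_matrix()[:,2]
d=[dark(t,(267.3,179.7),2.2),dark(t,(266.7,195.8),2)]; print(d)
for q in d+[(267.3,179.7),(266.7,195.8)]: print(inplane(onplane("top",q,top,nn),c,n,u))
for k in (1,-1): print("pred",inplane(p+r.apply(HEAD+[0,-k*.0175,-.013]),c,n,u))
P,e=tri("top",(266.7,195.8),"scene",(290+680/9-44-.5,235+195/9-.5)); print(P,e,inplane(P,c,n,u), inplane(P,p+r.apply(HEAD+[0,-.0175,-.013]),c*0+n,u))
g=cv2.cvtColor(t,cv2.COLOR_BGR2GRAY)
for r_ in range(173,201): print(r_,' '.join(f"{v:3d}" for v in g[r_,258:278]))
E
```

```text
[array([267.047 , 179.7202]), array([266.4565, 196.5255])]
[-0.1101 18.1374 26.0824]
[  0.012  -18.1954  26.015 ]
[-0.6205 18.2022 26.0835]
[ -0.4404 -16.5877  26.0188]
pred [  0.8071 -14.6619  26.02  ]
pred [ 0.5974 20.3374 26.0851]
[ 0.5944 -0.0163  0.1689] 9.378367373108991e-05 [ -0.4069 -16.4213  26.5889] [-1.2139 -1.7593  0.5689]
173  69  84  97 115 128 130 118 113 111 110 111 113 112 117 116  93  75  56  42  43
174  87 105 123 134 140 139 130 120 108  98 105 123 129 134 136 122 109  79  47  36
175 103 124 137 143 143 137 127 108  80  61  75 109 129 139 142 142 133 109  71  46
176 123 137 142 142 140 131 119 103  76  58  66  96 122 135 140 143 141 126  91  56
177 137 143 143 144 140 132 126 118 106  96  94 113 129 132 135 138 139 125  90  60
178 143 142 144 143 139 135 135 125 108  97  97 121 138 139 133 129 128 113  86  63
179 142 142 143 143 139 131 132 115  87  75  84 109 135 141 140 133 130 118 102  74
180 144 143 142 142 139 131 127 109  81  72  81 105 133 141 143 141 139 133 114  83
181 143 143 143 142 137 129 128 115  93  83  96 115 136 142 141 143 141 138 123 101
182 148
[... 888 characters left out ...]
 141 141 139 141 139 138 128
193 109 139 147 134 120 134 159 160 140 136 142 155 159 151 142 139 142 139 129  99
194  83 104 116 114 113 134 158 149 133 133 149 168 173 159 147 142 139 132 115  79
195  71  74  82  84  94 127 155 126 103 103 127 159 175 170 149 138 130 115  92  68
196  65  65  60  65  91 134 153 117  89  91 116 154 174 169 142 122 107  85  69  55
197  63  60  55  63 101 148 153 119  95  98 124 156 169 161 124  94  75  63  56  52
198  58  54  54  63  94 132 131 108  95 104 122 139 142 127  95  67  56  52  51  46
199  49  45  47  52  68  88  88  79  77  87  94 101  97  82  65  51  49  48  43  38
200  41  42  40  42  49  55  54  53  55  59  62  60  58  52  46  45  41  40  37  37
```

Call:
send_rows:
  series:
    - {"tx": 0.3,"ty": 0.4,"tz": 0,"wx": 0,"wy": 0,"wz": 0,"hand": -1}
    - {"tx": 0,"ty": 0,"tz": 3,"wx": 0,"wy": 0,"wz": 0,"hand": -1}
    - {"tx": 0,"ty": 0,"tz": 0,"wx": 0,"wy": 0,"wz": 0,"hand": -1}
    - {"tx": 0,"ty": 0,"tz": 0,"wx": 0,"wy": 0,"wz": 0,"hand": -1}

```text
time: 8.0
tool_pos: [0.6153, -0.0945, 0.1583]
orientation: [0.705, 0.666, 0.2, 0.137]
contact_force: [-0.1, -0.2, -2.2]
grip_width: 0.0195
```

```bash
python3 look.py 3; python3 - <<'E'
from h import *
from workcell import robot
n=np.array(N["n"]);c=np.array(N["c"]);u=np.array(N["u"])
for i in range(4):
    s,p,r=st(); print(s["time"],inplane(p+r.apply(HEAD),c,n,u),s["qvel"]); robot.read_camera("top")
E
```

```text
8.0 [-0.4899  0.1252  1.9294  0.4377  0.7335 -0.7082] F [-0.0745 -0.1859 -2.1799] T [-0.1221  0.2922 -0.0015] w 0.019526972384235293
delta to nominal h=0 [-0.9643 -2.6566 10.1764] [ 0.0018  0.0019 -0.0061]
head in nut axes [ 0.9594  3.1394 10.0289]
8.1 [ 0.9354  3.1924 10.0821] [-0.0006 -0.0018  0.0006 -0.0006 -0.001   0.0002]
8.15 [ 0.9181  3.2474 10.1223] [-0.0024 -0.0026  0.0006  0.0004 -0.0003  0.0012]
8.2 [ 0.9236  3.2842 10.1437] [ 0.0006 -0.0017  0.0012 -0.0018  0.0002  0.0004]
8.25 [ 0.9477  3.2333 10.1284] [ 0.0018 -0.0008 -0.0016 -0.0007  0.0001 -0.001 ]
```

View pics/look3.png

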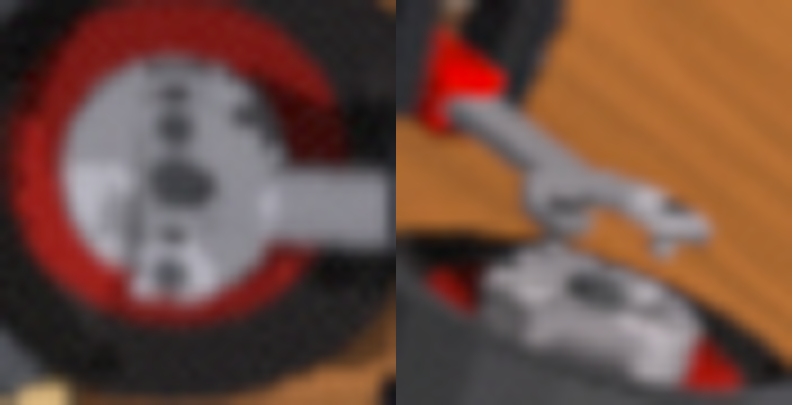

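```bash
python3 - <<'E'
from h import *
t=cv2.imread("pics/top3.png"); g=cv2.cvtColor(t,cv2.COLOR_BGR2GRAY)
n=np.array(N["n"]);c=np.array(N["c"]);u=np.array(N["u"]); s,p,r=st()
top=p+r.apply(HEAD+[0,0,-.013]); nn=-r.as_matrix()[:,2]
d=[dark(t,(266.9,178.8),2),dark(t,(266.45,194.9),2)]; print(d)
for q in d: print(inplane(onplane("top",q,top,nn),c,n,u))
for k in (-1,1): print("pred",inplane(p+r.apply(HEAD+[0,-k*.0175,-.013]),c,n,u))
for r_ in list(range(173,183))+list(range(189,199)): print(r_,' '.join(f"{v:3d}" for v in g[r_,262:274]))
E
```

```text
[array([266.956 , 178.7912]), array([266.3214, 195.5071])]
[ 0.1086 19.1528 23.1479]
[  0.3309 -17.0392  23.0761]
pred [ 0.8421 20.727  23.1496]
pred [  1.0565 -14.2723  23.0801]
173 128 132 117 113 112 111 111 113 112 116 116  91
174 138 135 127 119 105  98 106 123 128 133 135 122
175 139 132 123 108  88  78  90 118 129 137 142 140
176 141 134 127 118 102  94 105 123 132 136 138 132
177 141 138 135 120 101  93 105 123 136 138 135 121
178 140 137 132 108  83  76  87 113 137 141 139 123
179 138 134 129 105  78  69  79 109 136 142 141 136
180 138 131 129 116  94  82  91 117 136 142 142 143
181 138 128 131 126 110  99 108 126 138 141 144 143
182 138 129 126 116 102  96 104 119 133 140 143 143
189 111 110 128 133 128 127 133 133 130 130 135 138
190 107 107 127 126 112 109 124 137 133 132 136 139
191 111 109 130 130 110 101 123 144 140 139 140 140
192 118 124 145 148 138 136 149 163 150 143 141 141
193 120 132 151 144 134 139 159 171 164 150 141 142
194 110 126 143 122 103 113 139 168 174 162 147 140
195  99 129 138 110  89  94 123 163 177 167 145 130
196 103 146 147 117  94 101 128 159 172 160 129 105
197  97 133 135 117 101 108 133 146 145 127  97  75
198  71  93  99  94  85  96 110 113 102  86  65  57
```

Call:
send_rows:
  series:
    - {"tx": 0.1,"ty": -0.5,"tz": 2,"wx": 0,"wy": 0,"wz": 0.004,"hand": -1}
    - {"tx": 0,"ty": 0,"tz": 3,"wx": 0,"wy": 0,"wz": 0,"hand": -1}
    - {"tx": 0,"ty": 0,"tz": 2.5,"wx": 0,"wy": 0,"wz": 0,"hand": -1}
    - {"tx": 0,"ty": 0,"tz": 0,"wx": 0,"wy": 0,"wz": 0,"hand": -1}
    - {"tx": 0,"ty": 0,"tz": 0,"wx": 0,"wy": 0,"wz": 0,"hand": -1}

```text
time: 8.72
tool_pos: [0.6183, -0.0937, 0.1512]
orientation: [0.707, 0.665, 0.2, 0.136]
contact_force: [-1.0, 0.9, -2.5]
grip_width: 0.0198
```

```bash
python3 look.py 4;
```

```text
8.7167 [-0.4855  0.1428  1.9266  0.4427  0.7191 -0.7081] F [-1.0298  0.9349 -2.5111] T [-0.09    0.2675 -0.0112] w 0.01978207856496915
delta to nominal h=0 [-1.1311 -1.934   2.3965] [ 0.0013  0.0017 -0.0102]
head in nut axes [1.1055 2.7618 2.2656]
```

View pics/look4.png

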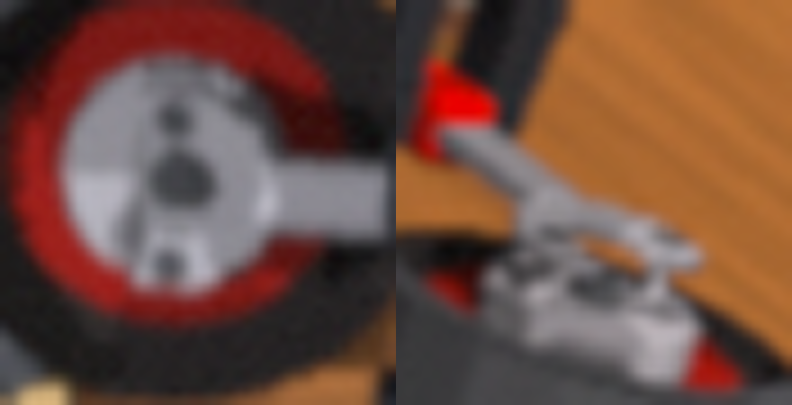

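Call:
send_rows:
  series:
    - {"tx": 0,"ty": 0,"tz": 1,"wx": 0,"wy": 0,"wz": 0,"hand": -1}
    - {"tx": 0,"ty": 0,"tz": 1,"wx": 0,"wy": 0,"wz": 0,"hand": -1}
    - {"tx": 0,"ty": 0,"tz": 1,"wx": 0,"wy": 0,"wz": 0,"hand": -1}
    - {"tx": 0,"ty": 0,"tz": 0,"wx": 0,"wy": 0,"wz": 0,"hand": -1}

```text
time: 9.15
tool_pos: [0.6197, -0.0936, 0.1487]
orientation: [0.707, 0.665, 0.2, 0.136]
contact_force: [0.4, 0.6, -1.4]
grip_width: 0.0195
```

```bash
python3 look.py 5
```

```text
9.15 [-0.4838  0.1495  1.9249  0.4445  0.7134 -0.7095] F [ 0.4307  0.5526 -1.3699] T [-0.0771  0.2874  0.0505] w 0.019471024426083495
delta to nominal h=0 [-1.0479 -2.0839 -0.4566] [ 0.0017  0.0019 -0.0102]
head in nut axes [ 1.0152  2.9102 -0.6065]
```

Call:
send_rows:
  series:
    - {"tx": 0,"ty": 0,"tz": 1,"wx": 0,"wy": 0,"wz": 0,"hand": -1}
    - {"tx": 0,"ty": 0,"tz": 1,"wx": 0,"wy": 0,"wz": 0,"hand": -1}
    - {"tx": 0,"ty": 0,"tz": 0,"wx": 0,"wy": 0,"wz": 0,"hand": -1}

```text
time: 9.5
tool_pos: [0.6206, -0.0935, 0.147]
orientation: [0.707, 0.665, 0.2, 0.136]
contact_force: [-1.2, -0.8, -1.4]
grip_width: 0.02
```

```bash
python3 look.py 6
```

```text
9.5 [-0.4827  0.1542  1.9237  0.4456  0.7099 -0.7105] F [-1.225  -0.8317 -1.4306] T [-0.1456  0.4149  0.129 ] w 0.02001952939383365
delta to nominal h=0 [-1.0113 -2.0636 -2.4087] [ 0.0016  0.002  -0.01  ]
head in nut axes [ 0.9751  2.8799 -2.5633]
```

View pics/look6.png

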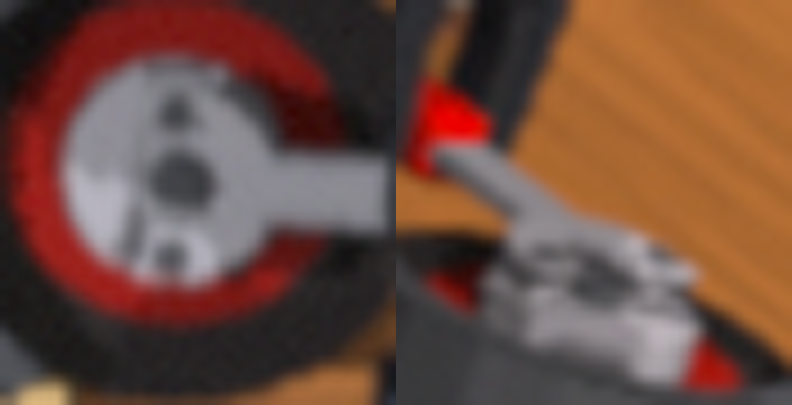

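Call:
send_rows:
  series:
    - {"tx": 0,"ty": 0,"tz": 1,"wx": 0,"wy": 0,"wz": 0,"hand": -1}
    - {"tx": 0,"ty": 0,"tz": 1,"wx": 0,"wy": 0,"wz": 0,"hand": -1}
    - {"tx": 0,"ty": 0,"tz": 0,"wx": 0,"wy": 0,"wz": 0,"hand": -1}

```text
time: 9.85
tool_pos: [0.6213, -0.0933, 0.1449]
orientation: [0.707, 0.665, 0.2, 0.136]
contact_force: [-1.0, -0.8, -3.1]
grip_width: 0.0193
```

```bash
python3 look.py 7
```

```text
9.85 [-0.4816  0.1591  1.9229  0.4466  0.7061 -0.7114] F [-1.0389 -0.7581 -3.0978] T [-0.3708  0.5788  0.03  ] w 0.0193215202738076
delta to nominal h=0 [-0.9639 -1.7209 -4.5921] [ 0.0011  0.002  -0.01  ]
head in nut axes [ 0.9263  2.539  -4.7535]
```

View pics/look7.png

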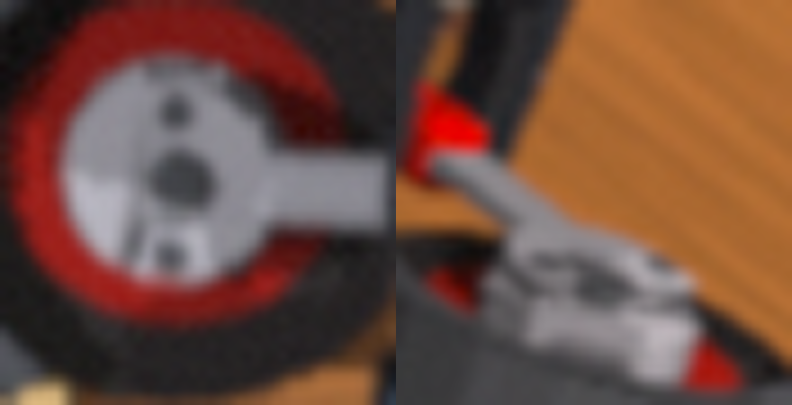

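```bash
python3 - <<'E'
from h import *
t=cv2.imread("pics/top7.png"); g=cv2.cvtColor(t,cv2.COLOR_BGR2GRAY); z=cv2.imread("pics/scene7.png"); gz=cv2.cvtColor(z,cv2.COLOR_BGR2GRAY)
n=np.array(N["n"]);c=np.array(N["c"]);u=np.array(N["u"]); s,p,r=st()
top=p+r.apply(HEAD+[0,0,-.013]); nn=-r.as_matrix()[:,2]
d=[dark(t,(247.56+176/9,164.56+112/9),2.2),dark(t,(247.56+170/9,164.56+256/9),2.2)]; print(d)
for q in d: print(inplane(onplane("top",q,top,nn),c,n,u))
for k in (-1,1): 
  q=p+r.apply(HEAD+[0,-k*.0175,-.013]); print("pred",inplane(q,c,n,u),proj("top",q),proj("scene",q))
for r_ in list(range(173,183))+list(range(188,198)): print(r_,' '.join(f"{v:3d}" for v in g[r_,261:274]))
cv2.imwrite("pics/z7.png",np.hstack([cv2.resize(z[250:282,298:328],(390,416),interpolation=cv2.INTER_CUBIC),cv2.resize(t[168:200,252:282],(390,416),interpolation=cv2.INTER_CUBIC)]))
E
```

```text
[array([267.0364, 177.0788]), array([266.3853, 193.3945])]
[-0.0694 18.0447  8.3036]
[  0.2157 -17.6868   8.2611]
pred [ 0.7903 20.0962  8.3043] [266.6481 176.1106] [305.9285 263.8211]
pred [  1.1454 -14.902    8.2625] [265.9785 192.1217] [318.3828 264.0664]
173 116 129 130 111 104 108 110 114 113 109 111 107  79
174 135 139 139 129 124 120 120 125 127 123 116 105  77
175 143 144 142 140 132 117 104 114 129 132 125 112  87
176 144 142 140 138 125  97  83  94 120 136 139 133 116
177 144 141 138 134 116  84  70  82 112 136 142 143 136
178 142 140 136 133 120  91  80  90 117 137 143 144 142
179 144 141 134 133 131 116 109 117 131 140 142 143 142
180 144 138 132 133 134 129 125 130 137 140 142 143 143
181 143 137 129 131 129 117 108 109 124 135 142 143 143
182 141 136 127 125 114  93  79  80  92 111 131 140 143
188 169 146 136 142 135 120 114 112 112 111 126 138 140
189 163 137 125 137 139 131 129 130 138 138 138 141 138
190 156 125 115 138 149 144 146 155 164 159 147 143 142
191 149 113 113 144 144 137 143 161 175 171 150 142 142
192 139 109 119 148 124 107 115 140 169 172 151 142 139
193 128 115 132 151 117  90  94 123 162 171 152 137 126
194 115 121 149 156 123  99 101 128 159 167 151 121  96
195  91 111 139 140 125 111 115 133 148 144 125  95  67
196  74  84 104 109 105 101 104 113 113 103  85  67  52
197  67  72  76  77  74  74  76  76  74  67  58  54  54
```

View pics/z7.png

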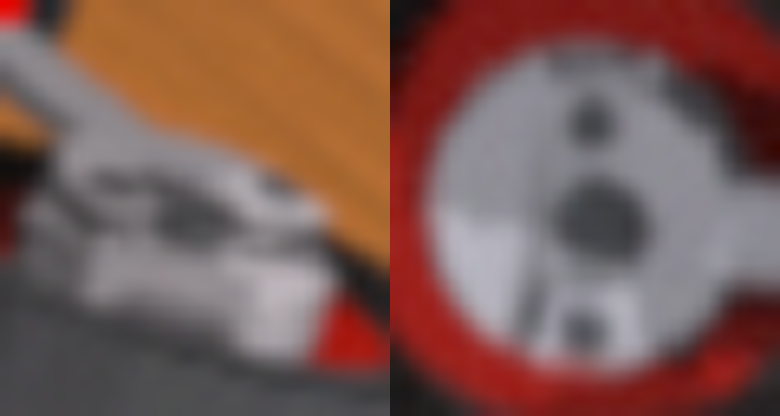

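Call:
send_rows:
  series:
    - {"tx": 0,"ty": -0.2,"tz": 1,"wx": 0,"wy": 0,"wz": 0,"hand": -1}
    - {"tx": 0,"ty": 0,"tz": 1,"wx": 0,"wy": 0,"wz": 0,"hand": -1}
    - {"tx": 0,"ty": 0,"tz": 0,"wx": 0,"wy": 0,"wz": 0,"hand": -1}

```text
time: 10.2
tool_pos: [0.6223, -0.0931, 0.1433]
orientation: [0.707, 0.665, 0.2, 0.136]
contact_force: [-2.9, -2.4, -2.6]
grip_width: 0.0196
```

```bash
python3 look.py 8
```

```text
10.2 [-0.4805  0.1635  1.9218  0.4484  0.7024 -0.7127] F [-2.8798 -2.4134 -2.6376] T [-0.3802  0.6989  0.1375] w 0.01960329464853728
delta to nominal h=0 [-1.0281 -1.8129 -6.4527] [ 0.0015  0.0019 -0.0101]
head in nut axes [ 0.9868  2.6402 -6.6039]
```

Call:
send_rows:
  series:
    - {"tx": -0.2,"ty": -0.2,"tz": 0.8,"wx": 0,"wy": 0,"wz": 0,"hand": -1}
    - {"tx": 0,"ty": 0,"tz": 0.6,"wx": 0,"wy": 0,"wz": 0,"hand": -1}
    - {"tx": 0,"ty": 0,"tz": 0,"wx": 0,"wy": 0,"wz": 0,"hand": -1}
    - {"tx": 0,"ty": 0,"tz": 0,"wx": 0,"wy": 0,"wz": 0,"hand": -1}

```text
time: 10.63
tool_pos: [0.6228, -0.0931, 0.1421]
orientation: [0.707, 0.665, 0.201, 0.137]
contact_force: [-2.4, -1.8, -3.1]
grip_width: 0.0198
```

```bash
python3 look.py 9
```

```text
10.6333 [-0.4801  0.1664  1.9213  0.4498  0.6999 -0.714 ] F [-2.4393 -1.7903 -3.0518] T [-0.2908  0.6693  0.1534] w 0.019804173144665864
delta to nominal h=0 [-0.9064 -1.8079 -7.7165] [ 0.0019  0.0019 -0.0101]
head in nut axes [ 0.863   2.6415 -7.8642]
```

View pics/look9.png

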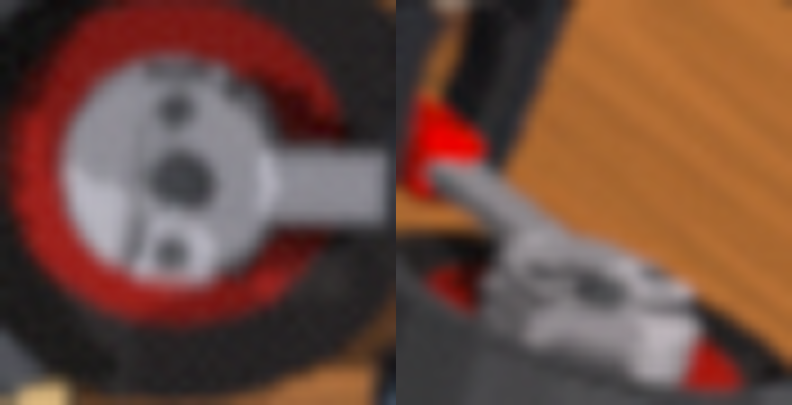

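Call:
send_rows:
  series:
    - {"tx": 0,"ty": 0,"tz": 0.6,"wx": 0,"wy": 0,"wz": 0,"hand": -1}
    - {"tx": 0,"ty": 0,"tz": 0,"wx": 0,"wy": 0,"wz": 0,"hand": -1}
    - {"tx": 0,"ty": 0,"tz": 0,"wx": 0,"wy": 0,"wz": 0,"hand": -1}

```text
time: 10.98
tool_pos: [0.6231, -0.0932, 0.1416]
orientation: [0.707, 0.665, 0.201, 0.137]
contact_force: [-1.9, -1.2, -3.2]
grip_width: 0.0196
```

```bash
python3 look.py 10
```

```text
10.9833 [-0.4798  0.1678  1.9209  0.4502  0.6988 -0.7143] F [-1.8622 -1.2335 -3.1967] T [-0.2651  0.6951  0.1369] w 0.019603970013619448
delta to nominal h=0 [-0.8484 -1.8275 -8.2884] [ 0.0019  0.0019 -0.0102]
head in nut axes [ 0.803   2.6698 -8.4393]
```

Call:
send_rows:
  series:
    - {"tx": 0.1,"ty": -3.2,"tz": 0,"wx": 0,"wy": 0,"wz": 0.04,"hand": -1}
    - {"tx": 0.1,"ty": -3.2,"tz": 0,"wx": 0,"wy": 0,"wz": 0.04,"hand": -1}
    - {"tx": 0.1,"ty": -3.2,"tz": 0,"wx": 0,"wy": 0,"wz": 0.04,"hand": -1}
    - {"tx": 0.1,"ty": -3.2,"tz": 0,"wx": 0,"wy": 0,"wz": 0.04,"hand": -1}
    - {"tx": 0.1,"ty": -3.2,"tz": 0,"wx": 0,"wy": 0,"wz": 0.04,"hand": -1}
    - {"tx": 0,"ty": 0,"tz": 0,"wx": 0,"wy": 0,"wz": 0,"hand": -1}
    - {"tx": 0,"ty": 0,"tz": 0,"wx": 0,"wy": 0,"wz": 0,"hand": -1}

```text
time: 11.67
tool_pos: [0.6092, -0.0912, 0.1346]
orientation: [0.769, 0.591, 0.213, 0.117]
contact_force: [-2.3, -5.2, -3.4]
grip_width: 0.0197
```

```bash
python3 look.py 11
```

```text
11.6667 [-0.4889  0.1496  1.9598  0.4636  0.6821 -0.5389] F [-2.3265 -5.1606 -3.3647] T [-0.9379  0.8294  0.0239] w 0.019683232556820418
delta to nominal h=0 [ 1.1426 13.9538 -8.117 ] [ 0.0028  0.0036 -0.2097]
head in nut axes [-0.001   2.7147 -8.415 ]
```

View pics/look11.png

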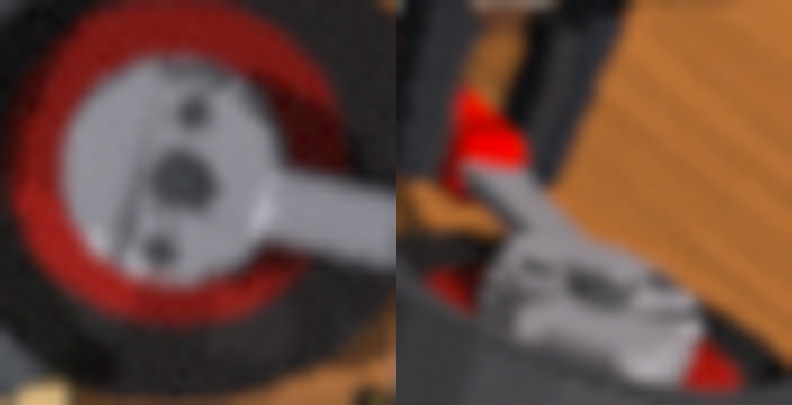

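Call:
send_rows:
  series:
    - {"tx": 0.1,"ty": -3.2,"tz": 0,"wx": 0,"wy": 0,"wz": 0.04,"hand": -1}
    - {"tx": 0.1,"ty": -3.2,"tz": 0,"wx": 0,"wy": 0,"wz": 0.04,"hand": -1}
    - {"tx": 0.1,"ty": -3.2,"tz": 0,"wx": 0,"wy": 0,"wz": 0.04,"hand": -1}
    - {"tx": 0.1,"ty": -3.2,"tz": 0,"wx": 0,"wy": 0,"wz": 0.04,"hand": -1}
    - {"tx": 0.1,"ty": -3.2,"tz": 0,"wx": 0,"wy": 0,"wz": 0.04,"hand": -1}
    - {"tx": 0,"ty": 0,"tz": 0,"wx": 0,"wy": 0,"wz": 0,"hand": -1}
    - {"tx": 0,"ty": 0,"tz": 0,"wx": 0,"wy": 0,"wz": 0,"hand": -1}

```text
time: 12.35
tool_pos: [0.5957, -0.0855, 0.128]
orientation: [0.825, 0.511, 0.223, 0.095]
contact_force: [-4.3, -6.6, -3.6]
grip_width: 0.0196
```

```bash
python3 look.py 12
```

```text
12.35 [-0.4913  0.1307  1.9982  0.4748  0.6652 -0.3551] F [-4.3445 -6.5994 -3.5831] T [-1.179   1.0452 -0.1535] w 0.01960354407637843
delta to nominal h=0 [ 5.7187 29.3649 -8.1132] [ 0.0032  0.004  -0.4098]
head in nut axes [-0.1884  2.5321 -8.4643]
```

View pics/look12.png

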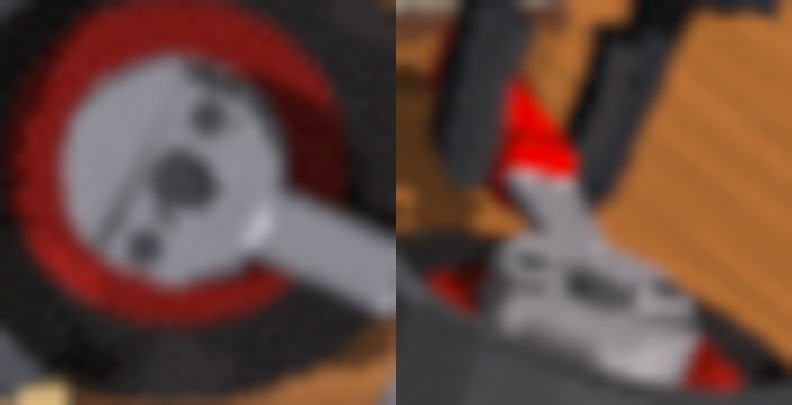

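Call:
send_rows:
  series:
    - {"tx": -0.3,"ty": -3.2,"tz": 0,"wx": 0,"wy": 0,"wz": 0.04,"hand": -1}
    - {"tx": 0,"ty": -3.2,"tz": 0,"wx": 0,"wy": 0,"wz": 0.04,"hand": -1}
    - {"tx": 0,"ty": -3.2,"tz": 0,"wx": 0,"wy": 0,"wz": 0.04,"hand": -1}
    - {"tx": 0,"ty": -3.2,"tz": 0,"wx": 0,"wy": 0,"wz": 0.04,"hand": -1}
    - {"tx": 0,"ty": -3.2,"tz": 0,"wx": 0,"wy": 0,"wz": 0.04,"hand": -1}
    - {"tx": 0,"ty": 0,"tz": 0,"wx": 0,"wy": 0,"wz": 0,"hand": -1}
    - {"tx": 0,"ty": 0,"tz": 0,"wx": 0,"wy": 0,"wz": 0,"hand": -1}

```text
time: 13.03
tool_pos: [0.5833, -0.0769, 0.1221]
orientation: [0.872, 0.426, 0.232, 0.072]
contact_force: [-4.4, -5.7, -3.9]
grip_width: 0.0194
```

```bash
python3 look.py 13
```

```text
13.0333 [-0.4877  0.1118  2.0349  0.4845  0.6485 -0.1644] F [-4.433  -5.7478 -3.874 ] T [-0.9675  0.9833 -0.226 ] w 0.019428056271487547
delta to nominal h=0 [13.392  43.6754 -8.1566] [ 0.0033  0.0031 -0.6101]
head in nut axes [-0.3582  2.1669 -8.4619]
```

View pics/look13.png

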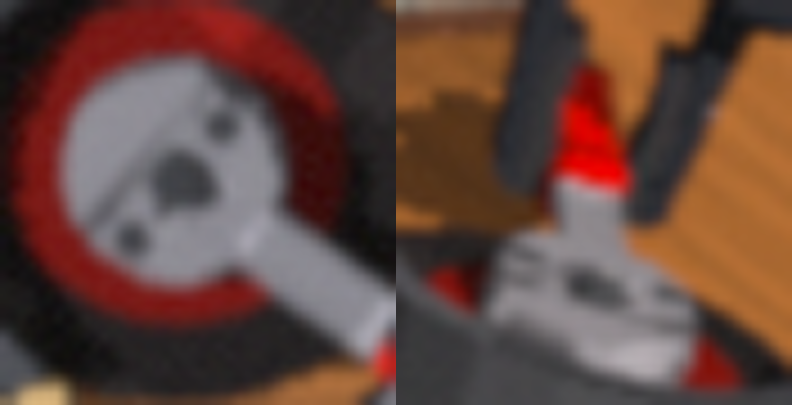

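Call:
send_rows:
  series:
    - {"tx": -0.2,"ty": -2.4,"tz": 0,"wx": 0,"wy": 0,"wz": 0.03,"hand": -1}
    - {"tx": 0,"ty": -2.4,"tz": 0,"wx": 0,"wy": 0,"wz": 0.03,"hand": -1}
    - {"tx": 0,"ty": -2.4,"tz": 0,"wx": 0,"wy": 0,"wz": 0.03,"hand": -1}
    - {"tx": 0,"ty": -2.4,"tz": 0,"wx": 0,"wy": 0,"wz": 0.03,"hand": -1}
    - {"tx": 0,"ty": 0,"tz": 0,"wx": 0,"wy": 0,"wz": 0,"hand": -1}
    - {"tx": 0,"ty": 0,"tz": 0,"wx": 0,"wy": 0,"wz": 0,"hand": -1}

```text
time: 13.63
tool_pos: [0.5768, -0.0706, 0.1193]
orientation: [0.896, 0.373, 0.236, 0.058]
contact_force: [-3.6, -4.7, -3.2]
grip_width: 0.0196
```

```bash
python3 look.py 14
```

```text
13.6333 [-0.482   0.1005  2.0552  0.4881  0.6383 -0.0448] F [-3.605  -4.6876 -3.2319] T [-0.8955  0.8963 -0.1917] w 0.01964410556093967
delta to nominal h=0 [19.2374 51.2624 -8.1021] [ 0.0037  0.0027 -0.7301]
head in nut axes [-0.4774  2.09   -8.3931]
```

Next I'll make small steps towards the stop and watch the force for a rise.

Call:
send_rows:
  series:
    - {"tx": 0,"ty": -1.6,"tz": 0,"wx": 0,"wy": 0,"wz": 0.02,"hand": -1}
    - {"tx": 0,"ty": -1.6,"tz": 0,"wx": 0,"wy": 0,"wz": 0.02,"hand": -1}
    - {"tx": 0,"ty": -1.6,"tz": 0,"wx": 0,"wy": 0,"wz": 0.02,"hand": -1}
    - {"tx": 0,"ty": 0,"tz": 0,"wx": 0,"wy": 0,"wz": 0,"hand": -1}
    - {"tx": 0,"ty": 0,"tz": 0,"wx": 0,"wy": 0,"wz": 0,"hand": -1}

```text
time: 14.15
tool_pos: [0.5738, -0.0671, 0.118]
orientation: [0.906, 0.346, 0.237, 0.051]
contact_force: [-3.0, -5.0, -4.0]
grip_width: 0.0197
```

```bash
python3 look.py 15
```

```text
14.15 [-0.478   0.0952  2.0646  0.4888  0.6331  0.0169] F [-3.0141 -4.9815 -4.0255] T [-0.8458  0.906  -0.1606] w 0.019678573287725907
delta to nominal h=0 [22.4593 54.7636 -8.1143] [ 0.0038  0.0026 -0.79  ]
head in nut axes [-0.5239  2.0745 -8.4075]
```

View pics/look15.png

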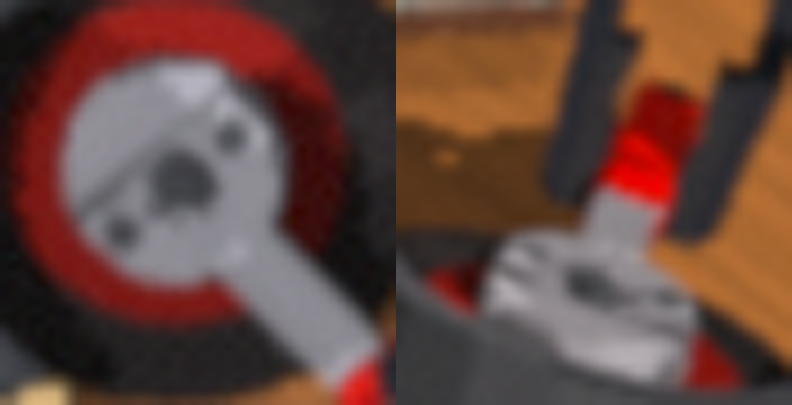

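Call:
send_rows:
  series:
    - {"tx": 0,"ty": -1.6,"tz": 0,"wx": 0,"wy": 0,"wz": 0.02,"hand": -1}
    - {"tx": 0,"ty": -1.6,"tz": 0,"wx": 0,"wy": 0,"wz": 0.02,"hand": -1}
    - {"tx": 0,"ty": 0,"tz": 0,"wx": 0,"wy": 0,"wz": 0,"hand": -1}
    - {"tx": 0,"ty": 0,"tz": 0,"wx": 0,"wy": 0,"wz": 0,"hand": -1}

```text
time: 14.58
tool_pos: [0.5719, -0.0647, 0.1171]
orientation: [0.913, 0.328, 0.238, 0.046]
contact_force: [-4.7, -5.7, -3.8]
grip_width: 0.0196
```

```bash
python3 look.py 16
```

```text
14.5833 [-0.4749  0.0916  2.0707  0.489   0.6297  0.0589] F [-4.6858 -5.7365 -3.8315] T [-0.9068  0.9369 -0.233 ] w 0.019553531624248346
delta to nominal h=0 [24.7634 57.0464 -8.127 ] [ 0.0038  0.0025 -0.8301]
head in nut axes [-0.5396  2.0022 -8.4202]
```

Call:
send_rows:
  series:
    - {"tx": 0,"ty": -1.6,"tz": 0,"wx": 0,"wy": 0,"wz": 0.02,"hand": -1}
    - {"tx": 0,"ty": -1.6,"tz": 0,"wx": 0,"wy": 0,"wz": 0.02,"hand": -1}
    - {"tx": 0,"ty": 0,"tz": 0,"wx": 0,"wy": 0,"wz": 0,"hand": -1}
    - {"tx": 0,"ty": 0,"tz": 0,"wx": 0,"wy": 0,"wz": 0,"hand": -1}

```text
time: 15.02
tool_pos: [0.5704, -0.0627, 0.1166]
orientation: [0.919, 0.31, 0.239, 0.042]
contact_force: [-2.6, -6.7, -3.1]
grip_width: 0.0196
```

```bash
python3 look.py 17
```

```text
15.0167 [-0.4719  0.088   2.0761  0.4884  0.6256  0.1008] F [-2.6272 -6.6941 -3.1106] T [-1.271   0.913  -0.1098] w 0.01956168748187236
delta to nominal h=0 [27.0768 58.5838 -7.9225] [ 0.005   0.0032 -0.8693]
head in nut axes [-1.0078  2.3513 -8.2941]
```

View pics/look17.png

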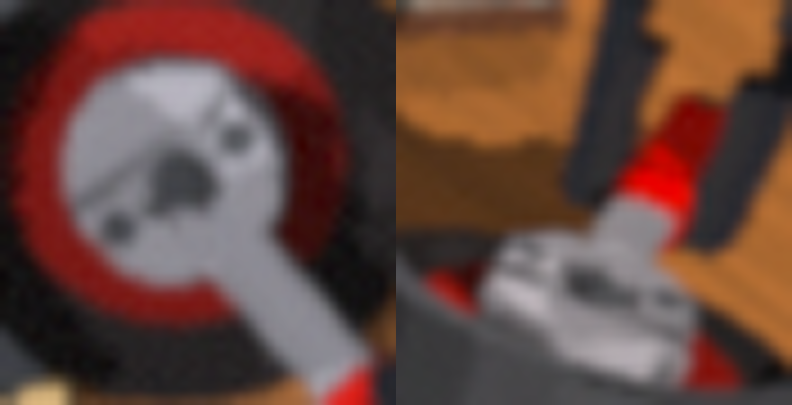

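The position now lags the command and the moment has jumped, so the nut is meeting its stop. I'll press a little more and hold.

Call:
send_rows:
  series:
    - {"tx": 0,"ty": -1.6,"tz": 0,"wx": 0,"wy": 0,"wz": 0.02,"hand": -1}
    - {"tx": 0,"ty": -1.6,"tz": 0,"wx": 0,"wy": 0,"wz": 0.02,"hand": -1}
    - {"tx": 0,"ty": 0,"tz": 0,"wx": 0,"wy": 0,"wz": 0,"hand": -1}
    - {"tx": 0,"ty": 0,"tz": 0,"wx": 0,"wy": 0,"wz": 0,"hand": -1}

```text
time: 15.45
tool_pos: [0.5693, -0.0612, 0.1166]
orientation: [0.925, 0.291, 0.241, 0.039]
contact_force: [-2.3, -9.9, -4.1]
grip_width: 0.0199
```

```bash
python3 look.py 18
```

```text
15.45 [-0.4689  0.0844  2.0808  0.4874  0.6207  0.1432] F [-2.2571 -9.8946 -4.058 ] T [-1.8337  0.8315 -0.2063] w 0.019917524867719187
delta to nominal h=0 [29.2795 59.2622 -7.4394] [ 0.0078  0.0042 -0.9086]
head in nut axes [-1.9994  3.3011 -7.9582]
```

View pics/look18.png

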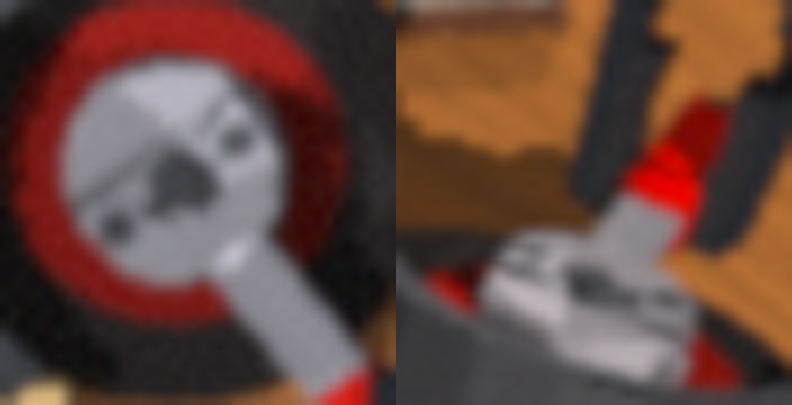

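```bash
python3 - <<'E'
from h import *
n=np.array(N["n"]);c=np.array(N["c"]);u=np.array(N["u"]);psi=N["psi"]
cy=np.array([-np.sin(psi),np.cos(psi),0]); e2=np.cross(n,cy)
for k,pa,pb in ((15,(232,136),(122,232)),(17,(237,138),(119,228)),(18,(238,138),(118,228))):
    t=cv2.imread(f"pics/top{k}.png"); f=lambda q:dark(t,(247.56+q[0]/9,164.56+q[1]/9),2)
    a,b=[onplane("top",f(q),c+.005*n,n) for q in (pa,pb)]; v=a-b
    v2=-v; print(k,np.linalg.norm(v)*1000,"ccw from cradle y deg",np.degrees(np.arctan2(v2@e2,v2@cy)),inplane((a+b)/2,c,n,u))
E
```

```text
15 34.336570566286895 ccw from cradle y deg 32.44701789499328 [-0.6677 -0.6424  5.    ]
17 35.34417615697199 ccw from cradle y deg 28.805333184925143 [-0.9029 -0.122   5.    ]
18 35.34413600639368 ccw from cradle y deg 27.38116675854023 [-0.9013 -0.3901  5.    ]
```

Call:
send_rows:
  series:
    - {"tx": 0,"ty": 2.8,"tz": 0,"wx": 0,"wy": 0,"wz": -0.03,"hand": -1}
    - {"tx": 0,"ty": 2.8,"tz": 0,"wx": 0,"wy": 0,"wz": -0.03,"hand": -1}
    - {"tx": 0,"ty": 0,"tz": 0,"wx": 0,"wy": 0,"wz": 0,"hand": -1}
    - {"tx": 0,"ty": 0,"tz": 0,"wx": 0,"wy": 0,"wz": 0,"hand": -1}

```text
time: 15.88
tool_pos: [0.5712, -0.0636, 0.1168]
orientation: [0.916, 0.318, 0.239, 0.043]
contact_force: [-4.8, -3.9, -2.7]
grip_width: 0.0199
```

```bash
python3 look.py 19
```

```text
15.8833 [-0.474   0.0908  2.0725  0.4901  0.6296  0.0797] F [-4.7692 -3.8907 -2.6563] T [-0.7275  0.8768 -0.1452] w 0.01990814651773239
delta to nominal h=0 [25.9127 57.8336 -8.2708] [ 0.003   0.0016 -0.8512]
head in nut axes [-0.7515  2.2827 -8.4745]
```

View pics/look19.png

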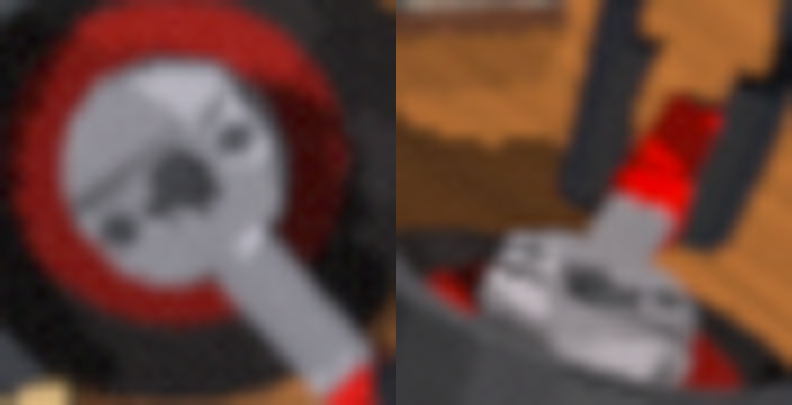

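Call:
send_rows:
  series:
    - {"tx": 0,"ty": 0,"tz": -2,"wx": 0,"wy": 0,"wz": 0,"hand": -1}
    - {"tx": 0,"ty": 0,"tz": -2,"wx": 0,"wy": 0,"wz": 0,"hand": -1}
    - {"tx": 0,"ty": 0,"tz": -2,"wx": 0,"wy": 0,"wz": 0,"hand": -1}
    - {"tx": 0,"ty": 0,"tz": -3,"wx": 0,"wy": 0,"wz": 0,"hand": -1}
    - {"tx": 0,"ty": 0,"tz": -4,"wx": 0,"wy": 0,"wz": 0,"hand": -1}
    - {"tx": 0,"ty": 0,"tz": -8,"wx": 0,"wy": 0,"wz": 0,"hand": -1}
    - {"tx": 0,"ty": 0,"tz": -15,"wx": 0,"wy": 0,"wz": 0,"hand": -1}
    - {"tx": 0,"ty": 0,"tz": -20,"wx": 0,"wy": 0,"wz": 0,"hand": -1}
    - {"tx": 0,"ty": 0,"tz": -25,"wx": 0,"wy": 0,"wz": 0,"hand": -1}
    - {"tx": 0,"ty": 0,"tz": -25,"wx": 0,"wy": 0,"wz": 0,"hand": -1}
    - {"tx": 0,"ty": 0,"tz": -25,"wx": 0,"wy": 0,"wz": 0,"hand": -1}
    - {"tx": 0,"ty": 0,"tz": -10,"wx": 0,"wy": 0,"wz": 0,"hand": -1}

```text
time: 16.98
tool_pos: [0.5058, -0.0743, 0.2454]
orientation: [0.916, 0.319, 0.24, 0.045]
contact_force: [1.0, -0.5, -2.1]
grip_width: 0.0197
```

```bash
python3 look.py 20;  python3 - <<'E'
from h import *
t=cv2.imread("pics/top20.png"); z=cv2.imread("pics/scene20.png")
cv2.imwrite("pics/all20.png",np.hstack([cv2.resize(t[130:330,120:330],(399,380)),cv2.resize(z[150:350,220:430],(399,380))]))
s,p,r=st(); print(p); print(r.as_matrix())
E
```

```text
16.9833 [-0.5837 -0.2824  2.1126  0.3956  0.9686  0.1477] F [ 1.0274 -0.4936 -2.0773] T [-0.1145  0.2844 -0.0542] w 0.01971884713029575
delta to nominal h=0 [ 23.9163  55.8713 136.7647] [ 0.0081  0.0014 -0.849 ]
head in nut axes [ -0.2698   3.9965 136.4385]
[ 0.5063 -0.0746  0.2446]
[[ 0.6812  0.5616  0.4696]
 [ 0.6053 -0.7929  0.0702]
 [ 0.4118  0.2364 -0.8801]]
```

View pics/all20.png

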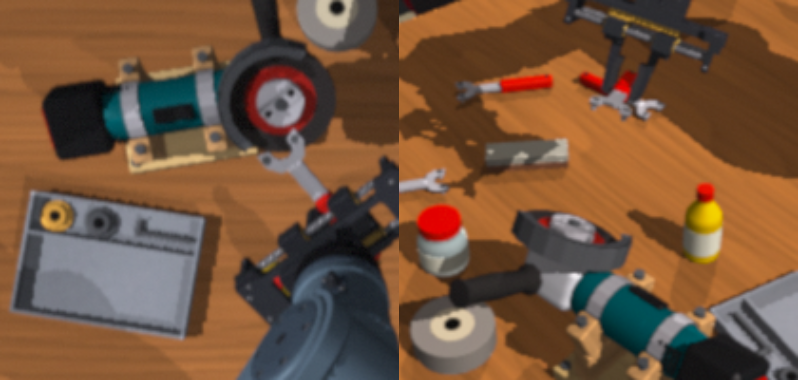

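The spanner is clear of the nut and everything else looks undisturbed. Next I'll check the nut's hole line and plan the move to the tray.

```bash
python3 - <<'E'
from h import *
n=np.array(N["n"]);c=np.array(N["c"]);u=np.array(N["u"]);psi=N["psi"]
cy=np.array([-np.sin(psi),np.cos(psi),0]); e2=np.cross(n,cy)
t=cv2.imread("pics/top20.png")
A=[dark(t,q,2.2) for q in ((120+292/1.9,130+93/1.9),(120+266/1.9,130+117/1.9))]; print(A)
a,b=[onplane("top",q,c,n) for q in A]; v=a-b; print(np.linalg.norm(v),np.degrees(np.arctan2(-v@e2,-v@cy)))
cv2.imwrite("pics/n20.png",cv2.resize(t[165:210,245:292],None,fx=10,fy=10,interpolation=cv2.INTER_CUBIC))
# tray target
td=np.array([.0342,.212]); td/=np.linalg.norm(td); yaw=np.arctan2(td[1],td[0]); slot=np.array([.4205,.2104])
o=slot-.017*td; print("yaw",yaw,"origin target",o)
s,p,r=st(); M=bench_tool(yaw)
P=np.array([o[0],o[1],.12])
print("rot",(r.inv()*M).as_rotvec(),"shift after rot (tool)",M.inv().apply(P-p)*1000, "other yaw", (r.inv()*bench_tool(yaw+np.pi)).as_rotvec())
E
```

```text
[array([272.6324, 178.214 ]), array([260.8056, 189.5944])]
0.03534098698254477 35.28168514177287
yaw 1.4108535432481348 origin target [0.4178 0.1936]
rot [ 0.3938 -0.3178 -0.7258] shift after rot (tool) [ 250.6547 -130.1013  124.5965] other yaw [-0.3981 -0.4933  2.3396]
```

View pics/n20.png

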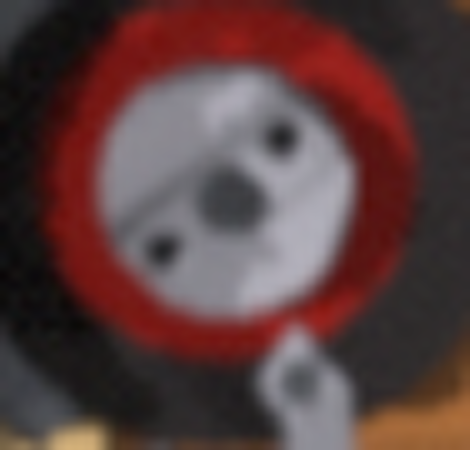

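Call:
send_rows:
  series:
    - {"tx": 0,"ty": 0,"tz": 0,"wx": 0.0492,"wy": -0.0397,"wz": -0.0907,"hand": -1}
    - {"tx": 0,"ty": 0,"tz": 0,"wx": 0.0492,"wy": -0.0397,"wz": -0.0907,"hand": -1}
    - {"tx": 0,"ty": 0,"tz": 0,"wx": 0.0492,"wy": -0.0397,"wz": -0.0907,"hand": -1}
    - {"tx": 0,"ty": 0,"tz": 0,"wx": 0.0492,"wy": -0.0397,"wz": -0.0907,"hand": -1}
    - {"tx": 0,"ty": 0,"tz": 0,"wx": 0.0492,"wy": -0.0397,"wz": -0.0907,"hand": -1}
    - {"tx": 0,"ty": 0,"tz": 0,"wx": 0.0492,"wy": -0.0397,"wz": -0.0907,"hand": -1}
    - {"tx": 0,"ty": 0,"tz": 0,"wx": 0.0492,"wy": -0.0397,"wz": -0.0907,"hand": -1}
    - {"tx": 0,"ty": 0,"tz": 0,"wx": 0.0492,"wy": -0.0397,"wz": -0.0907,"hand": -1}
    - {"tx": 0,"ty": 0,"tz": 0,"wx": 0,"wy": 0,"wz": 0,"hand": -1}

```text
time: 17.83
tool_pos: [0.5066, -0.0729, 0.2402]
orientation: [0.76, 0.65, -0.002, -0.004]
contact_force: [0.3, 0.1, -2.3]
grip_width: 0.0198
```

```bash
python3 - <<'E'
from h import *
s,p,r=st(); M=bench_tool(1.4109); print(s["time"],s["qpos"],p); print(delta([.4178,.1936,.12],M,p,r))
E
```

```text
17.8333 [-0.3752  0.0428  1.7559  0.0002  1.3511 -0.2207] [ 0.5066 -0.0729  0.2402]
(array([ 249.3705, -127.822 ,  121.7243]), array([-0.0079, -0.002 ,  0.0054]))
```

Call:
send_rows:
  series:
    - {"tx": 14,"ty": -7,"tz": 0,"wx": -0.008,"wy": -0.002,"wz": 0.005,"hand": -1}
    - {"tx": 28,"ty": -14,"tz": 0,"wx": 0,"wy": 0,"wz": 0,"hand": -1}
    - {"tx": 28,"ty": -14,"tz": 0,"wx": 0,"wy": 0,"wz": 0,"hand": -1}
    - {"tx": 28,"ty": -14,"tz": 0,"wx": 0,"wy": 0,"wz": 0,"hand": -1}
    - {"tx": 28,"ty": -14,"tz": 0,"wx": 0,"wy": 0,"wz": 0,"hand": -1}
    - {"tx": 28,"ty": -14,"tz": 0,"wx": 0,"wy": 0,"wz": 0,"hand": -1}
    - {"tx": 28,"ty": -15,"tz": 0,"wx": 0,"wy": 0,"wz": 0,"hand": -1}
    - {"tx": 28,"ty": -15,"tz": 10,"wx": 0,"wy": 0,"wz": 0,"hand": -1}
    - {"tx": 25,"ty": -13,"tz": 25,"wx": 0,"wy": 0,"wz": 0,"hand": -1}
    - {"tx": 14,"ty": -8,"tz": 30,"wx": 0,"wy": 0,"wz": 0,"hand": -1}
    - {"tx": 0,"ty": 0,"tz": 30,"wx": 0,"wy": 0,"wz": 0,"hand": -1}
    - {"tx": 0,"ty": 0,"tz": 15,"wx": 0,"wy": 0,"wz": 0,"hand": -1}

```text
time: 18.83
tool_pos: [0.4172, 0.1938, 0.1273]
orientation: [0.763, 0.646, -0.0, -0.001]
contact_force: [-0.3, -0.6, -3.0]
grip_width: 0.0199
```

```bash
python3 - <<'E'
from h import *
s,p,r=st(); M=bench_tool(1.4109); print(s["time"],s["qpos"],p,s["contact_force"]); print(delta([.4178,.1936,.008],M,p,r))
t=snap("top","pics/top21.png"); z=snap("scene","pics/scene21.png")
cv2.imwrite("pics/all21.png",np.hstack([cv2.resize(t[210:330,110:250],(399,342),interpolation=cv2.INTER_CUBIC),cv2.resize(z[260:400,360:520],(399,342),interpolation=cv2.INTER_CUBIC)]))
E
```

```text
18.8333 [0.1748 0.0614 1.9859 0.0016 1.0953 0.3393] [0.4172 0.1938 0.1273] [-0.3246 -0.6431 -2.9977]
(array([ -0.2074,   0.7756, 119.3462]), array([-0.0014, -0.0011, -0.0053]))
```

View pics/all21.png

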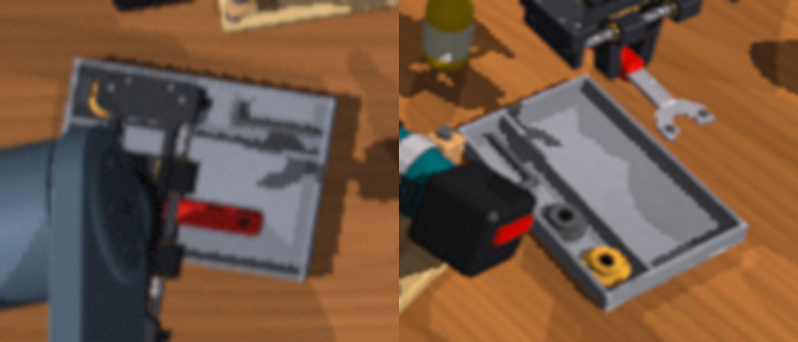

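Call:
send_rows:
  series:
    - {"tx": -0.2,"ty": 0.8,"tz": 8,"wx": -0.001,"wy": -0.001,"wz": -0.005,"hand": -1}
    - {"tx": 0,"ty": 0,"tz": 16,"wx": 0,"wy": 0,"wz": 0,"hand": -1}
    - {"tx": 0,"ty": 0,"tz": 20,"wx": 0,"wy": 0,"wz": 0,"hand": -1}
    - {"tx": 0,"ty": 0,"tz": 20,"wx": 0,"wy": 0,"wz": 0,"hand": -1}
    - {"tx": 0,"ty": 0,"tz": 16,"wx": 0,"wy": 0,"wz": 0,"hand": -1}
    - {"tx": 0,"ty": 0,"tz": 12,"wx": 0,"wy": 0,"wz": 0,"hand": -1}
    - {"tx": 0,"ty": 0,"tz": 8,"wx": 0,"wy": 0,"wz": 0,"hand": -1}
    - {"tx": 0,"ty": 0,"tz": 4,"wx": 0,"wy": 0,"wz": 0,"hand": -1}
    - {"tx": 0,"ty": 0,"tz": 0,"wx": 0,"wy": 0,"wz": 0,"hand": -1}
    - {"tx": 0,"ty": 0,"tz": 0,"wx": 0,"wy": 0,"wz": 0,"hand": -1}

```text
time: 19.77
tool_pos: [0.4223, 0.1926, 0.0279]
orientation: [0.761, 0.648, 0.002, 0.002]
contact_force: [0.5, 0.2, -1.9]
grip_width: 0.02
```

```bash
cat > look2.py <<'E'
from h import *
import sys
k=sys.argv[1]
s,p,r=st(); M=bench_tool(1.4109); print(s["time"],p,"F",s["contact_force"],"T",s["torque"],s["grip_width"]); print(delta([.4178,.1936,.008],M,p,r))
t=snap("top",f"pics/top{k}.png"); z=snap("scene",f"pics/scene{k}.png")
cv2.imwrite(f"pics/all{k}.png",np.hstack([cv2.resize(t[210:330,110:250],(399,342),interpolation=cv2.INTER_CUBIC),cv2.resize(z[270:390,380:520],(399,342),interpolation=cv2.INTER_CUBIC)]))
E
python3 look2.py 22
```

```text
19.7667 [0.4223 0.1926 0.0279] F [ 0.5014  0.1916 -1.9203] T [ 0.0063 -0.1143 -0.0573] 0.019950637228257097
(array([ 0.3039, -4.7219, 19.8879]), array([ 0.005 , -0.0002,  0.0002]))
```

View pics/all22.png

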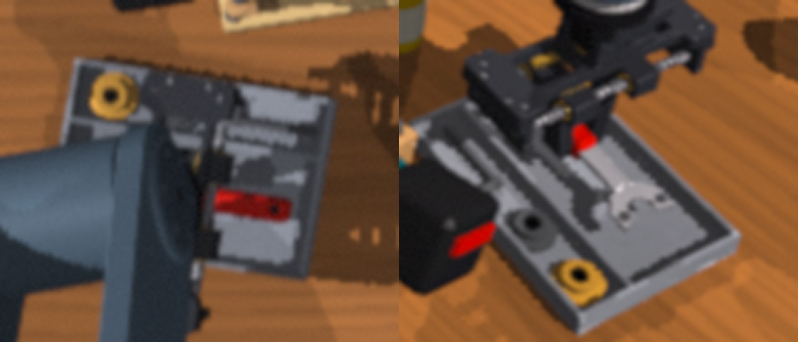

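Call:
send_rows:
  series:
    - {"tx": 0.3,"ty": -4.5,"tz": 3,"wx": 0.005,"wy": 0,"wz": 0,"hand": -1}
    - {"tx": 0,"ty": 0,"tz": 4,"wx": 0,"wy": 0,"wz": 0,"hand": -1}
    - {"tx": 0,"ty": 0,"tz": 4,"wx": 0,"wy": 0,"wz": 0,"hand": -1}
    - {"tx": 0,"ty": 0,"tz": 2,"wx": 0,"wy": 0,"wz": 0,"hand": -1}
    - {"tx": 0,"ty": 0,"tz": 0,"wx": 0,"wy": 0,"wz": 0,"hand": -1}
    - {"tx": 0,"ty": 0,"tz": 0,"wx": 0,"wy": 0,"wz": 0,"hand": -1}

```text
time: 20.37
tool_pos: [0.4169, 0.1935, 0.0139]
orientation: [0.761, 0.649, -0.001, -0.001]
contact_force: [1.0, -0.7, -3.0]
grip_width: 0.0198
```

```bash
python3 look2.py 23
```

```text
20.3667 [0.4169 0.1935 0.0139] F [ 0.9769 -0.6846 -3.0055] T [-0.0381 -0.0413  0.0385] 0.019805344200332756
(array([0.2438, 0.919 , 5.865 ]), array([-0.0019,  0.0006,  0.0008]))
```

View pics/all23.png

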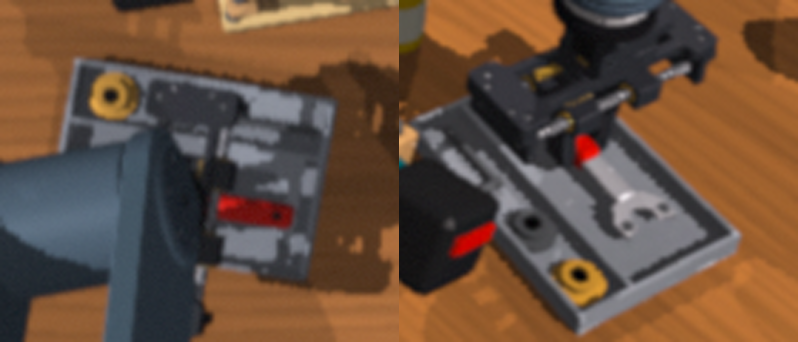

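Call:
send_rows:
  series:
    - {"tx": 0,"ty": 0,"tz": 1.5,"wx": 0,"wy": 0,"wz": 0,"hand": -1}
    - {"tx": 0,"ty": 0,"tz": 1.5,"wx": 0,"wy": 0,"wz": 0,"hand": -1}
    - {"tx": 0,"ty": 0,"tz": 1,"wx": 0,"wy": 0,"wz": 0,"hand": -1}
    - {"tx": 0,"ty": 0,"tz": 1,"wx": 0,"wy": 0,"wz": 0,"hand": -1}
    - {"tx": 0,"ty": 0,"tz": 0,"wx": 0,"wy": 0,"wz": 0,"hand": -1}
    - {"tx": 0,"ty": 0,"tz": 0,"wx": 0,"wy": 0,"wz": 0,"hand": -1}

```text
time: 20.97
tool_pos: [0.4173, 0.1935, 0.0092]
orientation: [0.761, 0.649, -0.0, -0.0]
contact_force: [-0.9, -1.4, 0.7]
grip_width: 0.0196
```

```bash
python3 look2.py 24
```

```text
20.9667 [0.4173 0.1935 0.0092] F [-0.8683 -1.3698  0.7414] T [-0.1112 -0.0385  0.0286] 0.019620011395058423
(array([0.1842, 0.5006, 1.2439]), array([-0.001 ,  0.0003,  0.0006]))
```

Call:
send_rows:
  series:
    - {"tx": 0,"ty": 0,"tz": 0.5,"wx": 0,"wy": 0,"wz": 0,"hand": -1}
    - {"tx": 0,"ty": 0,"tz": 0.5,"wx": 0,"wy": 0,"wz": 0,"hand": -1}
    - {"tx": 0,"ty": 0,"tz": 0,"wx": 0,"wy": 0,"wz": 0,"hand": -1}

```text
time: 21.32
tool_pos: [0.4171, 0.1935, 0.0081]
orientation: [0.761, 0.649, -0.001, -0.0]
contact_force: [0.1, -2.1, 1.9]
grip_width: 0.0199
```

```bash
python3 look2.py 25
```

```text
21.3167 [0.4171 0.1935 0.0081] F [ 0.108  -2.1052  1.865 ] T [-0.0706 -0.1144 -0.0196] 0.01993074073339848
(array([0.1647, 0.6578, 0.1093]), array([-0.0012,  0.0003,  0.0007]))
```

View pics/all25.png

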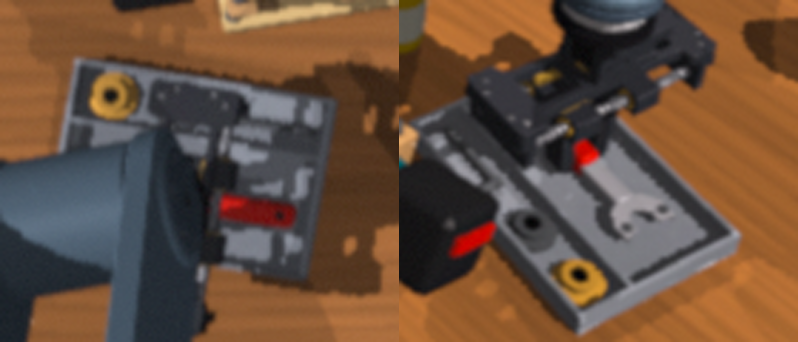

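Call:
send_rows:
  series:
    - {"tx": 0,"ty": 0,"tz": 0.4,"wx": 0,"wy": 0,"wz": 0,"hand": -1}
    - {"tx": 0,"ty": 0,"tz": 0,"wx": 0,"wy": 0,"wz": 0,"hand": -0.45}
    - {"tx": 0,"ty": 0,"tz": 0,"wx": 0,"wy": 0,"wz": 0,"hand": -0.3}
    - {"tx": 0,"ty": 0,"tz": 0,"wx": 0,"wy": 0,"wz": 0,"hand": -0.15}
    - {"tx": 0,"ty": 0,"tz": 0,"wx": 0,"wy": 0,"wz": 0,"hand": -0.15}
    - {"tx": 0,"ty": 0,"tz": 0,"wx": 0,"wy": 0,"wz": 0,"hand": -0.15}

```text
time: 21.92
tool_pos: [0.4169, 0.1936, 0.0077]
orientation: [0.761, 0.649, -0.001, -0.0]
contact_force: [-0.1, 0.1, 0.3]
grip_width: 0.0373
```

```bash
python3 look2.py 26
```

```text
21.9167 [0.4169 0.1936 0.0077] F [-0.099   0.1369  0.2612] T [-0.0037 -0.0655 -0.0245] 0.037260122323760206
(array([ 0.1295,  0.8431, -0.3413]), array([-0.0015,  0.0004,  0.0009]))
```

View pics/all26.png

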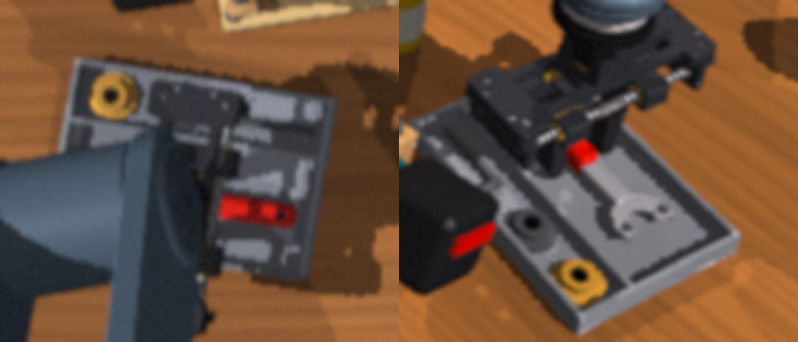

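The spanner is released, so I'll lift straight up and then move back out of the view.

Call:
send_rows:
  series:
    - {"tx": 0,"ty": 0,"tz": -3,"wx": 0,"wy": 0,"wz": 0,"hand": -0.15}
    - {"tx": 0,"ty": 0,"tz": -8,"wx": 0,"wy": 0,"wz": 0,"hand": -0.15}
    - {"tx": 0,"ty": 0,"tz": -16,"wx": 0,"wy": 0,"wz": 0,"hand": -0.15}
    - {"tx": 0,"ty": 0,"tz": -25,"wx": 0,"wy": 0,"wz": 0,"hand": -0.15}
    - {"tx": 0,"ty": 0,"tz": -30,"wx": 0,"wy": 0,"wz": 0,"hand": -0.15}
    - {"tx": 0,"ty": 0,"tz": -35,"wx": 0,"wy": 0,"wz": 0,"hand": -0.15}
    - {"tx": 0,"ty": 0,"tz": -35,"wx": 0,"wy": 0,"wz": 0,"hand": -0.15}
    - {"tx": 0,"ty": 0,"tz": -35,"wx": 0,"wy": 0,"wz": 0,"hand": -0.15}
    - {"tx": 0,"ty": 0,"tz": -35,"wx": 0,"wy": 0,"wz": 0,"hand": -0.15}
    - {"tx": 0,"ty": 0,"tz": -25,"wx": 0,"wy": 0,"wz": 0,"hand": -0.15}
    - {"tx": 0,"ty": 0,"tz": -10,"wx": 0,"wy": 0,"wz": 0,"hand": -0.15}

```text
time: 22.93
tool_pos: [0.4191, 0.1939, 0.2699]
orientation: [0.761, 0.649, 0.003, 0.002]
contact_force: [0.6, 0.3, -0.1]
grip_width: 0.0374
```

Call:
send_rows:
  series:
    - {"tx": 25,"ty": 0,"tz": 0,"wx": 0,"wy": 0,"wz": 0,"hand": -0.15}
    - {"tx": 30,"ty": 0,"tz": 0,"wx": 0,"wy": 0,"wz": 0,"hand": -0.15}
    - {"tx": 30,"ty": 0,"tz": 0,"wx": 0,"wy": 0,"wz": 0,"hand": -0.15}
    - {"tx": 30,"ty": 0,"tz": 0,"wx": 0,"wy": 0,"wz": 0,"hand": -0.15}
    - {"tx": 30,"ty": 0,"tz": 0,"wx": 0,"wy": 0,"wz": 0,"hand": -0.15}
    - {"tx": 30,"ty": 0,"tz": 0,"wx": 0,"wy": 0,"wz": 0,"hand": -0.15}
    - {"tx": 20,"ty": 0,"tz": 0,"wx": 0,"wy": 0,"wz": 0,"hand": -0.15}
    - {"tx": 0,"ty": 0,"tz": 0,"wx": 0,"wy": 0,"wz": 0,"hand": -0.15}
    - {"tx": 0,"ty": 0,"tz": 0,"wx": 0,"wy": 0,"wz": 0,"hand": -0.15}

```text
time: 23.68
tool_pos: [0.4475, 0.3863, 0.2632]
orientation: [0.761, 0.649, -0.002, -0.001]
contact_force: [0.3, -0.6, -0.5]
grip_width: 0.0375
```

```bash
python3 look2.py 27; python3 - <<'E'
from h import *
t=cv2.imread("pics/top27.png"); z=cv2.imread("pics/scene27.png")
cv2.imwrite("pics/f.png",np.hstack([cv2.resize(t[60:360,100:420],(400,375)),cv2.resize(z[160:400,180:520],(400,282)) if 0 else cv2.resize(z[160:420,180:457],(400,375))]))
h=cv2.cvtColor(t,cv2.COLOR_BGR2HSV); m=((h[...,0]<6)|(h[...,0]>174))&(h[...,1]>170)&(h[...,2]>60)
for c_ in cents(m,30)[0]: print(c_)
E
```

```text
23.6833 [0.4475 0.3863 0.2632] F [ 0.2538 -0.6379 -0.4856] T [-0.0383 -0.0347 -0.0233] 0.037476850676533106
(array([-194.4269,    1.6824,  255.6588]), array([-0.0032,  0.0022,  0.0025]))
(array([426.41, 153.68]), np.int32(300), array([416, 137,  21,  35], dtype=int32))
(array([353.6 , 156.62]), np.int32(470), array([342, 145,  25,  24], dtype=int32))
(array([266.75, 180.77]), np.int32(482), array([249, 165,  37,  36], dtype=int32))
(array([264.02, 277.81]), np.int32(64), array([260, 274,   9,   9], dtype=int32))
(array([194.02, 282.59]), np.int32(282), array([176, 277,  38,  12], dtype=int32))
(array([465.23, 294.82]), np.int32(336), array([454, 278,  23,  35], dtype=int32))
(array([430.54, 333.88]), np.int32(307), array([413, 327,  36,  14], dtype=int32))
(array([530.29, 473.43]), np.int32(1027), array([487, 454, 147,  26], dtype=int32))
```

View pics/all27.png

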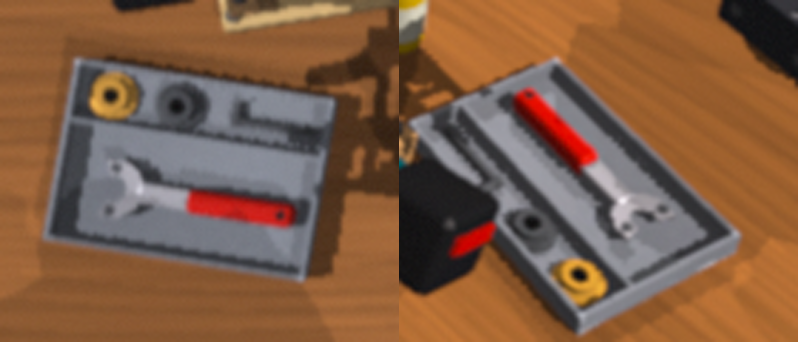

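View pics/f.png

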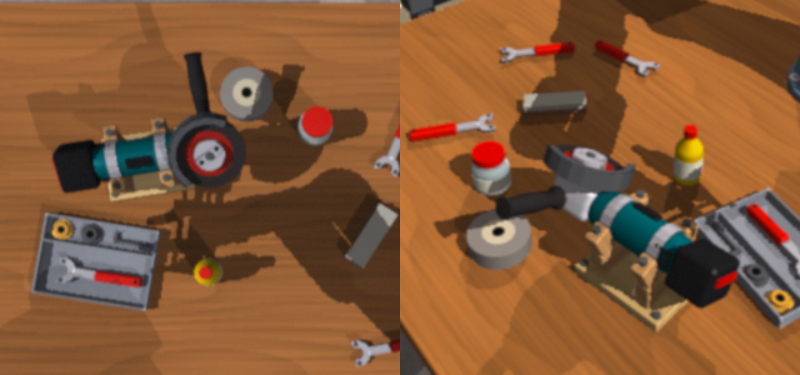

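```bash
python3 - <<'E'
from h import *
t=cv2.imread("pics/top27.png"); z=cv2.imread("pics/scene27.png")
f=lambda q:dark(t,(109.8+q[0]*140/399,209.8+q[1]*120/342),2.2)
P=[atz("top",f(q),.017) for q in ((117,167),(111,210))]; print("pins",P,np.linalg.norm(P[0]-P[1]))
g=atz("top",(194.02,282.59),.024); hd=(P[0]+P[1])/2; d=(hd-g)[:2]; print("grip-head",np.linalg.norm(d),g)
x=d/np.linalg.norm(d); o=g[:2]+.026*x
tx=-np.array([.0342,.212])/.21474; ty=np.array([-tx[1],tx[0]]); e=o-[.4205,.2104]; print("origin in slot",e@tx,e@ty)
h=cv2.cvtColor(z,cv2.COLOR_BGR2HSV); m=((h[...,0]<6)|(h[...,0]>174))&(h[...,1]>170)&(h[...,2]>60)
for c in cents(m,60)[0]:
    if c[0][0]>410: print(c,tri("top",(194.02,282.59),"scene",c[0]))
lo=[(380+q[0]*140/399-.3,270+q[1]*120/342-.3) for q in ((627-399,233),(662-399,209))]
print([tri("top",f(a),"scene",b) for a in ((117,167),(111,210)) for b in lo])
E
```

```text
pins [array([0.4451, 0.2684, 0.017 ]), array([0.4104, 0.2737, 0.017 ])] 0.035152520922993126
grip-head 0.1076465019119324 [0.4118 0.1646 0.024 ]
origin in slot 0.020577895978571004 -0.0015828067573776645
(array([532.43,  36.02]), np.int32(115), array([524,  33,  18,   7], dtype=int32)) (array([0.3778, 0.1168, 0.6045]), np.float64(0.19862131313222656))
(array([535.72, 180.81]), np.int32(135), array([527, 174,  19,  15], dtype=int32)) (array([0.3674, 0.1778, 0.3598]), np.float64(0.2082612897894444))
(array([620.04, 220.04]), np.int32(330), array([600, 208,  40,  26], dtype=int32)) (array([0.3526, 0.2573, 0.3258]), np.float64(0.3443044166948238))
(array([433.98, 315.04]), np.int32(302), array([420, 301,  29,  29], dtype=int32)) (array([0.4115, 0.167 , 0.0135]), np.float64(0.00022441709717699234))
[(array([0.4452, 0.2706, 0.0097]), np.float64(0.0002791872314399086)), (array([0.4362, 0.2739, 0.0326]), np.float64(0.026789212066414665)), (array([ 0.4196,  0.2711, -0.0078]), np.float64(0.02845951078045225)), (array([0.4104, 0.2744, 0.0146]), np.float64(0.00027319200564149883))]
```

The spanner is lying flat in the compartment. Its origin is about (21, -2) mm from the slot centre, and the heights I measured match resting on the floor. I'm handing the job in.

```bash
python3 -c "
from workcell import robot
print(robot.finish_job()); print(robot.sense()['time'])"
```

```text
the job is handed in; nothing more can be done
None
the job is handed in; nothing more can be done
```

I tightened the nut to its stop with the leftmost spanner, laid the spanner in the tray and handed the job in at about 23.8 s of the 54 s. No verdict was reported.

**Seating and turning:** The pins went in about 8.4 mm below the nut's face by the arm's own position, before any turning. I never felt the plate press on the face, so the depth rests on position and pictures. The tool turned about 0.85 to 0.9 rad. Near the end the moment rose and the pins stopped moving in the picture, so the nut was at its stop.

**Last checks:**
- **Nut:** with the spanner lifted off, the hole line measured 35.3° from the cradle's y axis; the stop is at 35°.
- **Spanner:** it is released and flat, pins down. Its origin is about (21, -2) mm from the slot's centre, inside the ±60 and ±40 mm limits. The red grip and pin marks triangulated to heights of about 10 to 15 mm, which fits lying on the floor.
- **Forces:** the last readings before release stayed within about 5 N of the free-hanging value, and no contact was felt as the arm backed off.
- **Bystanders and guard:** the jar and oil bottle moved by no more than 0.2 px in the top view. The oilstone, spare wheel and guard look unmoved, but I judged those by eye only.

**What disagreed:** the camera position of the spanner's head differed from the arm's by about 2.7 mm across the handle. I corrected it by lining up the pins and holes in the same picture. The height of the spindle end found from two views came out about 2.5 mm below the given geometry. I used the given geometry, and the pins went in without resistance.

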